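Lock an insert into a sloped fixture with its clevis pin

ROBOT

A 6-joint arm with a two-finger parallel gripper is mounted at the origin on a cart in front of the work surface, level with it; the furniture and walls round the work are solid. World frame = base frame: x ahead of the robot, y to its left, z up, the work surface at z = 0. Lengths are in m, angles in rad, forces in N, time in s.
With the tool pointing down it reaches from about 0.375 to 0.975 m from the base axis. Payload 3.8 kg.
Tool frame: the origin (TCP) lies between the finger pads; the fingertips stand 8 mm ahead of it and the grasp point (between the pads) lies 11 mm behind it (tcp_to_tips is the distance from the TCP to the fingertips, in m); z points along the fingers, y is the line along which they close (so a half turn about z gives the same grasp; the last joint's range is limited). The gripper opens to 85 mm and grips with 20 to 120 N. Pads are 22 mm wide; open, the fingers measure 114 mm over their backs; the gripper's body (76 mm by 85 mm) begins 54 mm behind the grasp point. The pads swing forward as they close: fully open they stand 13 mm farther back than shut.
Start: joints at [-1.219, 0.264, 1.604, -0, 1.274, -0.037], TCP at [0.256, -0.625, 0.207] pointing down, gripper open.
Joint ranges: [-2.63, 2.63], [-0.94, 2.18], [0.31, 2.57], [-1.31, 4.45], [0, 2.66], [-2.55, 2.55]. Speed limits (rad/s): [2.57, 2.57, 3.14, 3.14, 3.14, 3.14].

INTERFACE

Orientations are given as a rotation vector (axis times angle).
In Python, from workcell import * gives the robot as it stands.
- The arm moves only by the tool move_arm, never from a script. Its argument "series" is one flat list of numbers, 7 for each row, row after row: the finger opening in cm, from 0 to 8.54, then the shift along the tool's x, y, z in cm, then the turn, a rotation vector about the tool's x, y, z in degrees. A call has 1 to 5 rows; each row shifts and turns the commanded pose from where the row before left it, along the tool's axes as they then stand; what a row does not reach is not made up. A row lasts 1/8 s, in which the tool goes at most 62.5 mm and 10.7 degrees, less where a joint would pass 70% of its speed; a pose out of reach is approached as far as the arm can. A call is refused whole if a number of a shift passes 6.25 or a number of a turn 10.7, either way. A call with a gripper value outside its range is refused whole. The fingers move at their own pace and stop on an object; "grip_force" is the grip in N (left out, the last holds). Time passes only in rows, so rows that do not move let the fingers close. It gives the time, the measured TCP pose, the force, the opening and the grip force at its end, in the units of the state.
- read_state(): the state, without advancing time (a new reading comes with each control period).
- read_camera(name): name is "side" or "top"; returns the picture (384x512x3 uint8, red, green, blue); there is no depth.
- calibration(name): a dict with "camera_matrix" (3x3 intrinsics, pixels), "k1" (the pictures are not rectified: a ray, as slopes to the right and down, at radius r is drawn at 1 + k1 r^2 times it, then the intrinsics apply), "rvec" (rotation vector, rad) and "tvec" (3), from world to camera coordinates, as OpenCV has them. Camera axes: x right, y down, z forward; pixel columns grow to the right and rows downward; lengths in m; the calibration is good to about 2 mm. A picture is of the moment at which its call begins. calibration takes no time and is no camera call.
- finish_job(): hands the job in; it is judged then, once.
The state is a dict: "time": time; "q": joint angles; "joint_vel": joint speeds; "joint_torque": joint torques, N m; "tool_pos": TCP position; "tcp_rot": TCP orientation; "wrist_force": force on the tool from outside, world axes, zero at the start; "torque": the same for the moment, N m; "width": opening from 0.0 (shut) to 1.0 (fully open); "grip_force": force on a finger pad.
Only numpy, scipy, OpenCV 4.12 (cv2) and the standard library are available. Lean on these libraries where they do the work, as an engineer would, in place of code of your own. Each camera call takes 0.05 s, during which the arm holds its last target. There are 200 camera calls.

TASK

Load the sloped fixture: press the loose aluminium insert block fully down into the recess of the sloping face, rib upwards, so that its shoulders lie flush with the face. Then swing the keeper bar across it and fully into the clevis, and lock the bar by pushing the longer of the two steel pins through clevis and bar until its collar rests on the clevis. Leave the shorter pin in its stand.

Things in the scene. Friction and masses are not known exactly. Their poses are not given: they have to be found in the camera images.
- recess_floor (a point): Centre of the floor of the rectangular recess in the sloping grey face of the fixture (fixed; face 140 mm up the slope by 250 mm across, tilted 30 degrees towards the robot). Axes are those of the face: x up the slope, y across it to the left, z out of the face. The recess is 54 mm (x) by 104 mm (y) and 30 mm deep: the face lies at z = +30 mm.
- clevis_hole (a point): Mouth of the 17 mm hole in the top of the steel clevis, right end of the face; axes as the face. A fork 58 mm (x) by 44 mm (y), open up the slope: upper plate 12 mm thick, its top 58 mm above the face, then a 24 mm gap, then a lower plate 22 mm thick. The hole runs along -z through both plates and into the face, 88 mm in all. It lies 90 mm to the right (-y) of the recess centre.
- bar_pivot (a point): Pivot of the keeper bar, 90 mm to the left of the recess centre, at the underside of the bar, 28 mm above the face; axes as the face. The bar turns about z.
- keeper_bar (a joint): Angle of the flat steel keeper bar: 36 mm wide, 10 mm thick, 200 mm long from its pivot, a 20 mm hole 180 mm from the pivot; passes 6 mm over the rib of a seated insert. 0: at its stop, across the recess along -y of the face, its hole in line with the clevis. It grows as the bar swings up the slope; 1.57: straight up the slope. Stiff hinge, stays where it is left.
- bar_handle (a point): Middle of the upright black round handle on the bar (18 mm diameter, rising 40 mm from the bar's top, with a 26 mm washer 4 mm high at its foot), 100 mm from the pivot. This point is 22 mm above the top of the bar and 18 mm below the handle's top; z points along the handle, square to the face.
- insert: Loose aluminium insert block, 50 mm (x) by 100 mm (y) by 30 mm high, with a grip rib 18 mm (x) by 60 mm (y) rising 22 mm more from the middle of its top. Origin: centre of its underside; z up through the rib. Either way round fits the recess. 0.2 to 0.4 kg.
- long_pin: The longer steel pin: shaft 14 mm diameter and 80 mm long with a pointed foot, then a collar of 30 mm diameter and 6 mm thick, then a round grip of 22 mm diameter and 40 mm long; 126 mm in all. Origin: the pointed tip; z runs along the pin to the grip. Stands upright, 45 mm deep, in a hole of the wooden pin stand.
- long_pin_collar (a point): Centre of the underside of the long pin's collar, 80 mm from its tip; axes as the pin.
- short_pin: The shorter steel pin, the same but with a shaft of 55 mm (101 mm in all). Stands in the other hole of the stand. Not to be used.
- pin_stand: Fixed wooden block, 150 mm (x) by 60 mm (y) by 50 mm high, with two holes 40 mm either side of its centre along x in which the pins stand, in either order. Origin: centre of its underside.

How it is judged:
By the outcome, as a careful person would: the job done as asked, in the order asked, and still so for the second after the job is handed in, with the robot touching nothing.
It also fails if it takes over 72 s, if anything falls off the work surface, if the arm or the gripper's body presses on something with over 40 N, if the wrist force passes 120 N, or if a joint passes its speed limit or range.

## Working session

There is one attempt and no reset: what is moved stays moved. The work goes in short steps, Python scripts to look and compute and a tool call to move; the robot and the scene stay as the last step left them, time stands still between calls to the robot, and variables do not carry over. Pictures are saved under pics/ and viewed, at most 10 in all, crops included, and the job is handed in when it is done.

Besides the shell and the picture viewer there is one more tool, called as name(argument=value, ...) on one line, values as JSON. move_arm: Moves the arm, as the interface text tells. Its arguments: {"type":"object","properties":{"series":{"type":"array"},"grip_force":{"type":"number"}},"required":["series"]}

```bash
ls; mkdir -p pics; python3 - <<'E'
from workcell import *
import cv2
for n in("side","top"):
    cv2.imwrite(f"pics/{n}0.png",read_camera(n)[:,:,::-1]); print(n,calibration(n))
print(read_state())
E
```

```text
pics
side {'camera_matrix': array([[361.68600259,   0.        , 251.82630107],
       [  0.        , 361.68600259, 195.79032474],
       [  0.        ,   0.        ,   1.        ]]), 'k1': 0.0373094730685477, 'rvec': array([ 0.5198662 , -2.66091405,  1.18784467]), 'tvec': array([0.50062037, 0.17727029, 0.82529133])}
top {'camera_matrix': array([[354.04026938,   0.        , 251.17904001],
       [  0.        , 354.04026938, 195.14819261],
       [  0.        ,   0.        ,   1.        ]]), 'k1': 0.0147458981309717, 'rvec': array([ 2.19951841, -2.21544484,  0.06325321]), 'tvec': array([0.05166708, 0.50152861, 1.12546453])}
{'time': 0.1, 'q': array([-1.21891537e+00,  2.64672698e-01,  1.60527830e+00,  6.93111936e-06,
        1.27369777e+00, -3.68864062e-02]), 'joint_vel': array([-0.00167494, -0.00048702, -0.00256086,  0.00096069,  0.00034804,
       -0.00048988]), 'joint_torque': array([-1.34753805e-03, -5.16707897e+01, -3.68589342e+01, -1.50870915e-04,
        6.29837858e-03, -9.67220075e-06]), 'tool_pos': array([ 0.25561518, -0.62394126,  0.20586796]), 'tcp_rot': array([-3.08043388e+00, -6.06440292e-01,  4.95975113e-04]), 'wrist_force': array([-0.01814862,  0.60120077, -0.42347291]), 'torque': array([ 0.0050714 , -0.00594481, -0.06624733]), 'grip_force': 0.0, 'width': 1.000364020677545}
```

View pics/side0.png

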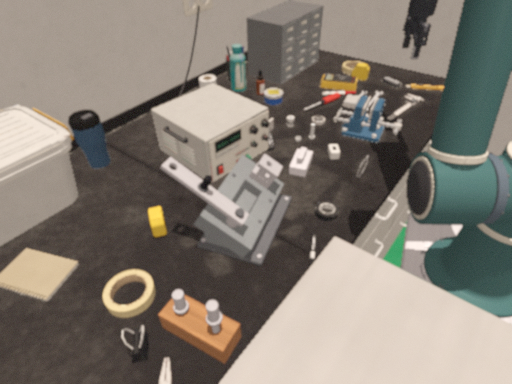

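View pics/top0.png

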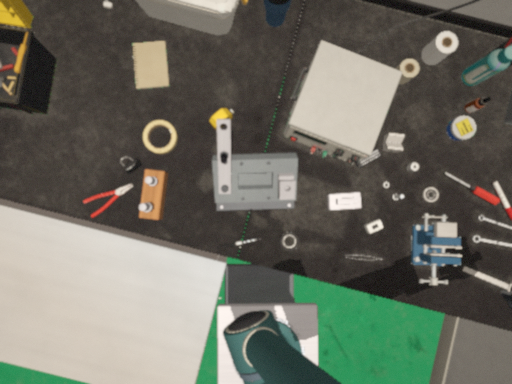

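The side view shows the fixture around (245,205) with the bar swung up the slope, the pins at (179,300) and (213,315), and the insert at (301,160). In the top view the fixture is at (255,180), the insert at (345,201), and the pins at (150,180) and (148,207). I'll zoom in next.

```bash
cat > h.py <<'E'
import numpy as np, cv2
from workcell import *
from scipy.spatial.transform import Rotation as R
C={n:calibration(n) for n in("side","top")}
def ray(n,uv):
    c=C[n];K=c["camera_matrix"];d=np.array([c["k1"],0,0,0,0])
    p=cv2.undistortPoints(np.array([[uv]],float),K,d)[0,0]
    M=cv2.Rodrigues(c["rvec"])[0];o=-M.T@c["tvec"];v=M.T@np.array([p[0],p[1],1]);return o,v/np.linalg.norm(v)
def onz(n,uv,z):
    o,v=ray(n,uv);return o+v*(z-o[2])/v[2]
def tri(us,ut):
    (a,u),(b,v)=ray("side",us),ray("top",ut)
    s=np.linalg.lstsq(np.c_[u,-v],b-a,rcond=None)[0];p,q=a+s[0]*u,b+s[1]*v
    return (p+q)/2,np.linalg.norm(p-q)
def proj(n,P):
    c=C[n];return cv2.projectPoints(np.array(P,float).reshape(-1,1,3),c["rvec"],c["tvec"],c["camera_matrix"],np.array([c["k1"],0,0,0,0]))[0][:,0]
E
python3 - <<'E'
import cv2
t=cv2.imread('pics/top0.png');s=cv2.imread('pics/side0.png')
f=cv2.INTER_CUBIC
cv2.imwrite('pics/t1.png',cv2.resize(t[100:225,200:370],None,fx=4.7,fy=4.7,interpolation=f)[:600])
cv2.imwrite('pics/s1.png',cv2.resize(s[140:265,155:320],None,fx=4.8,fy=4.8,interpolation=f))
a=cv2.resize(t[160:225,125:175],None,fx=8,fy=8,interpolation=f);b=cv2.resize(s[280:360,150:250],None,fx=4,fy=4,interpolation=f)
import numpy as np
o=np.zeros((520,800,3),np.uint8);o[:520,:400]=a;o[:320,400:]=b
cv2.imwrite('pics/p1.png',o)
E
```

```text
(no output)
```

View pics/t1.png

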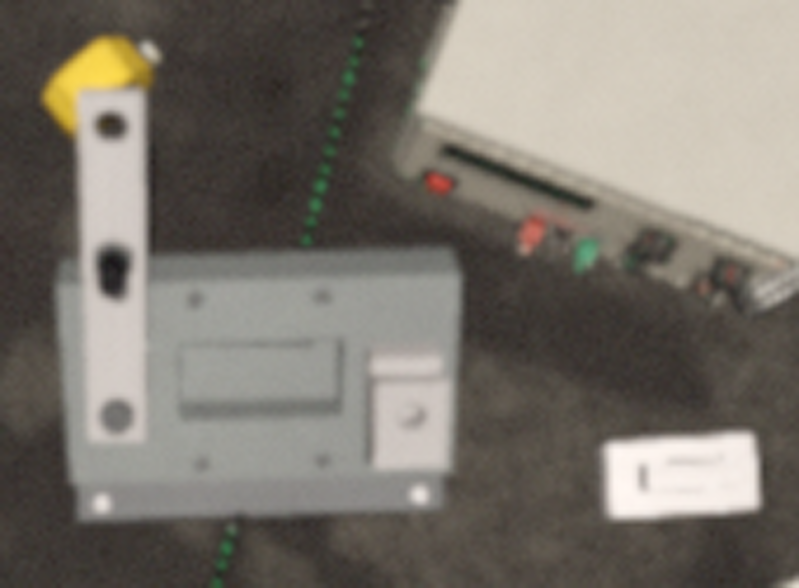

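View pics/s1.png

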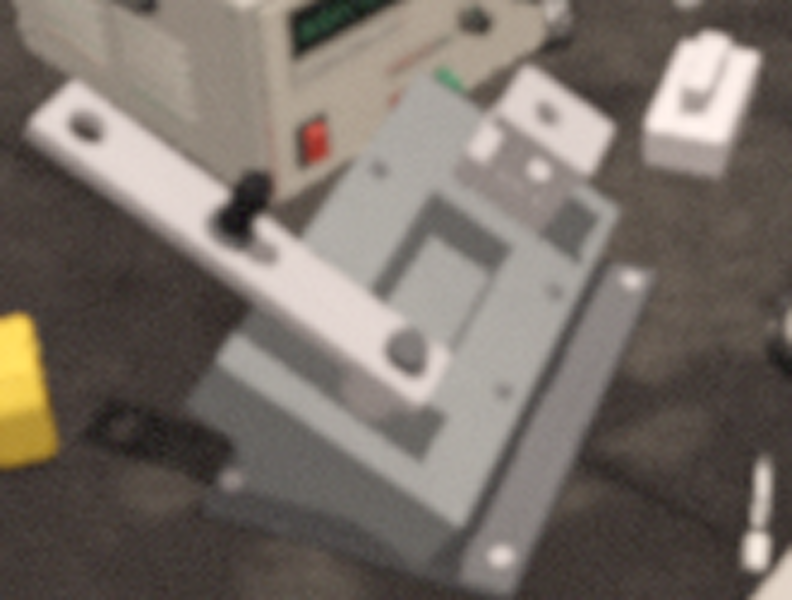

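View pics/p1.png

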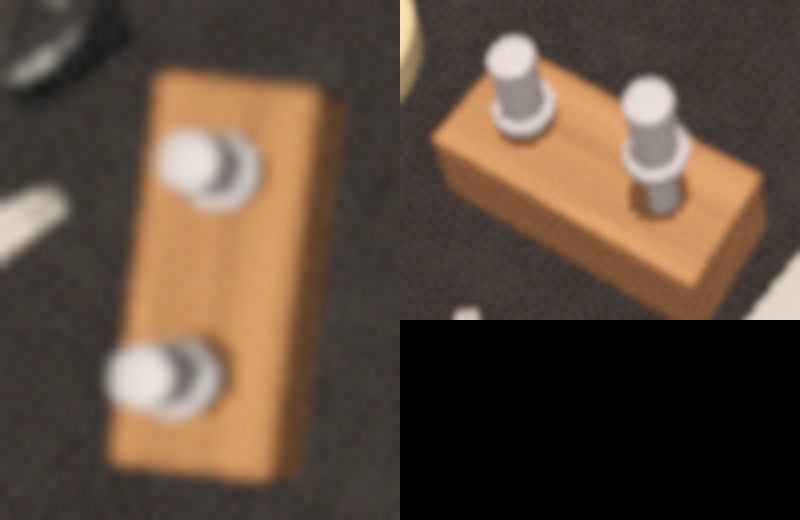

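The top crop shows the recess mouth corners at (180,345), (340,340), (341,412) and (182,418), the clevis hole at (413,415), the bar hole at (111,125), and the pivot at (117,416). The insert lies rib up at (605–760, 432–518).
The side crop shows the clevis hole at (547,112), the bar hole at (86,126), and the right-hand recess corners at (437,192) and (513,245).
In the pin crop, the long pin is the one with shaft showing. Its grip top is at (140,378) in the top view and (648,100) in the side view.

```bash
cat > m.py <<'E'
from h import *
from scipy.optimize import least_squares
T=lambda U,V:((U+.5)/4.7-.5+200,(V+.5)/4.7-.5+100)
S=lambda U,V:((U+.5)/4.8-.5+155,(V+.5)/4.8-.5+140)
# name, camera, uv, face coords (bar items: radius,z)
F=[("cl","top",T(413,415),(0,-90,88)),("cl","side",S(547,112),(0,-90,88)),
("rUL","top",T(180,345),(27,52,30)),("rUR","top",T(340,340),(27,-52,30)),("rDR","top",T(341,412),(-27,-52,30)),("rDL","top",T(182,418),(-27,52,30)),
("rUR","side",S(437,192),(27,-52,30)),("rDR","side",S(513,245),(-27,-52,30)),
("fDL","top",T(72,482),(-70,125,30)),("fDR","top",T(452,470),(-70,-125,30)),("fDL","side",S(460,525),(-70,125,30)),("fDR","side",S(618,210),(-70,-125,30)),
("bh","top",T(111,125),(180,68)),("bh","side",S(86,126),(180,68)),("piv","top",T(117,416),(0,73)),("piv","side",S(408,350),(0,73))]
def pose(p):
    return R.from_euler('z',p[3])*R.from_euler('y',-30,degrees=True)   # x up slope away from robot, z back to robot
def fp(f,a):
    return np.array(f)/1e3 if len(f)==3 else np.array([f[0]*np.sin(a),90-f[0]*np.cos(a),f[1]])/1e3
def res(p):
    r=pose(p);return np.concatenate([proj(c,p[:3]+r.apply(fp(f,p[4])))[0]-uv for _,c,uv,f in F])
if __name__=="__main__":
    s=least_squares(res,[.5,0,.05,0,1.5],loss='soft_l1')
    print("fixture",s.x)
    for f,e in zip(F,s.fun.reshape(-1,2)):print(f[0],f[1],e.round(2))
    np.save("fix.npy",s.x)
    P=lambda U,V:((U+.5)/8-.5+125,(V+.5)/8-.5+160)
    Q=lambda U,V:((U-400+.5)/4-.5+150,(V+.5)/4-.5+280)
    print("long top",onz("top",P(140,378),.131),onz("side",Q(648,100),.131),tri(Q(648,100),P(140,378)))
    print("short top",onz("top",P(190,160),.106),onz("side",Q(513,57),.106),tri(Q(513,57),P(190,160)))
    c=[onz("top",T(*q),.03) for q in [(605,440),(755,432),(760,510),(608,518)]]
    print("ins",np.round(c,4),np.mean(c,0))
    c=[onz("side",S(*q),.03) for q in [(674,55),(760,60),(722,148),(645,133)]]
    print("ins side",np.round(c,4),np.mean(c,0))
    for n in C: print(n,ray(n,(250,190))[0])
E
python3 m.py
```

```text
fixture [0.5571924  0.03728465 0.06180294 0.02706589 1.53405188]
cl top [0.06 0.29]
cl side [-0.07  0.29]
rUL top [-0.44 -0.11]
rUR top [ 0.64 -0.21]
rDR top [0.33 0.8 ]
rDL top [-0.14  0.68]
rUR side [-1.16 -0.7 ]
rDR side [-0.01  0.08]
fDL top [0.11 0.34]
fDR top [0.22 0.12]
fDL side [-0.12  0.3 ]
fDR side [-0.1  -0.06]
bh top [0.04 0.26]
bh side [0.05 0.12]
piv top [ 0.1  -0.14]
piv side [-0.66 -0.12]
long top [0.46572843 0.36061363 0.131     ] [0.46539741 0.35919335 0.131     ] (array([0.46531545, 0.36002945, 0.13233406]), np.float64(0.0008785528152908584))
short top [0.54556966 0.35016473 0.106     ] [0.54410194 0.3496651  0.106     ] (array([0.54491892, 0.34983485, 0.10581881]), np.float64(0.001502098143874738))
ins [[ 0.5055 -0.1956  0.03  ]
 [ 0.5102 -0.2968  0.03  ]
 [ 0.4577 -0.2991  0.03  ]
 [ 0.453  -0.1967  0.03  ]] [ 0.48158512 -0.24701886  0.03      ]
ins side [[ 0.5106 -0.2813  0.03  ]
 [ 0.4562 -0.2957  0.03  ]
 [ 0.4525 -0.1958  0.03  ]
 [ 0.5017 -0.1934  0.03  ]] [ 0.48024241 -0.24157736  0.03      ]
side [0.25508208 0.64763173 0.69185082]
top [0.45410727 0.06542582 1.14471694]
```

```bash
cat > plan.py <<'E'
from h import *
import workcell
fx=np.load("fix.npy"); Rf=R.from_euler('z',fx[3])*R.from_euler('y',-30,degrees=True)
def face(x,y,z): return fx[:3]+Rf.apply(np.array([x,y,z])/1e3)
def down(yaw): # tool z down, tool y at yaw (rad) world
    y=np.array([np.cos(yaw),np.sin(yaw),0]);z=np.array([0,0,-1.]);return R.from_matrix(np.c_[np.cross(y,z),y,z])
def ftool(a): # tool z into face, tool y at angle a from face x
    y=np.array([np.cos(a),np.sin(a),0]);z=np.array([0,0,-1.]);return Rf*R.from_matrix(np.c_[np.cross(y,z),y,z])
def plan(wps,p=None,r=None,q=.05):
    """wps: (pos,rot,rows,opening)"""
    s=read_state()
    if p is None:p=s["tool_pos"]
    if r is None:r=R.from_rotvec(s["tcp_rot"])
    rows=[]
    for P,Q,n,o in wps:
        for i in range(n):
            k=n-i
            d=r.inv().apply((P-p)/k)*100; w=np.degrees((r.inv()*Q).as_rotvec())/k
            d=np.round(d/q)*q; w=np.round(w/.5)*.5
            rows.append([o,*d.round(2),*w]); p=p+r.apply(d/100); r=r*R.from_rotvec(np.radians(w))
    for i in range(0,len(rows),5):
        print("[",", ".join(f"{v+0:g}" for row in rows[i:i+5] for v in row),"]")
    print("end",p.round(4),"max",np.abs(rows).max(0))
def st():
    s=read_state();print("t",round(s["time"],2),"p",s["tool_pos"].round(4),"rv",s["tcp_rot"].round(3),"F",s["wrist_force"].round(1),"M",s["torque"].round(2),"w",round(s["width"]*8.54,2),"g",round(s["grip_force"],1),"q",s["q"].round(2))
    return s
E
python3 - <<'E'
from plan import *
print([n for n in dir(workcell) if n[0]!='_'])
G=down(.046); I=np.array([.481,-.246,0])
plan([(I+[0,0,.12],G,12,4),(I+[0,0,.044],G,3,4)])
E
```

```text
['MotionError', 'calibration', 'finish_job', 'read_camera', 'read_state', 'tcp_to_tips']
[ 4, 2.95, -2.2, 0.7, 0, 0, -6, 4, 3.15, -1.9, 0.7, 0, 0, -6, 4, 3.3, -1.55, 0.7, 0, 0, -6, 4, 3.45, -1.2, 0.75, 0, 0, -6, 4, 3.6, -0.8, 0.7, 0, 0, -6 ]
[ 4, 3.65, -0.45, 0.75, 0, 0, -6, 4, 3.65, -0.05, 0.7, 0, 0, -5.5, 4, 3.65, 0.3, 0.75, 0, 0, -6, 4, 3.6, 0.7, 0.7, 0, 0, -5.5, 4, 3.5, 1, 0.75, 0, 0, -6 ]
[ 4, 3.4, 1.4, 0.7, 0, 0, -5.5, 4, 3.25, 1.7, 0.75, 0, 0, -6, 4, 0, 0, 2.55, 0, 0, 0, 4, 0, 0, 2.5, 0, 0, 0, 4, 0, 0, 2.55, 0, 0, 0 ]
end [ 0.4812 -0.246   0.0439] max [4.   3.65 2.2  2.55 0.   0.   6.  ]
```

move_arm(series=[4,2.95,-2.2,0.7,0,0,-6,4,3.15,-1.9,0.7,0,0,-6,4,3.3,-1.55,0.7,0,0,-6,4,3.45,-1.2,0.75,0,0,-6,4,3.6,-0.8,0.7,0,0,-6], grip_force=40)

```text
time: 0.72
tool_pos: [0.35, -0.4656, 0.1707]
tcp_rot: [-2.817, -1.388, 0.0]
wrist_force: [0.4, -0.2, -0.1]
width: 0.471
grip_force: 0.0
```

move_arm(series=[4,3.65,-0.45,0.75,0,0,-6,4,3.65,-0.05,0.7,0,0,-5.5,4,3.65,0.3,0.75,0,0,-6,4,3.6,0.7,0.7,0,0,-5.5,4,3.5,1,0.75,0,0,-6])

```text
time: 1.35
tool_pos: [0.4439, -0.3087, 0.1345]
tcp_rot: [-2.38, -2.05, 0.0]
wrist_force: [0.1, -0.5, -1.0]
width: 0.465
grip_force: 0.0
```

move_arm(series=[4,3.4,1.4,0.7,0,0,-5.5,4,3.25,1.7,0.75,0,0,-6,4,0,0,0,0,0,0,4,0,0,0,0,0,0])

```text
time: 1.85
tool_pos: [0.4812, -0.2471, 0.1203]
tcp_rot: [-2.167, -2.274, 0.001]
wrist_force: [0.2, -0.1, 0.6]
width: 0.471
grip_force: 0.0
```

```bash
python3 - <<'E'
from plan import *
print(tcp_to_tips)
st()
G=down(.046); I=np.array([.481,-.246,0])
plan([(I+[0,0,.044],G,4,4)])
t=read_camera("top");s=read_camera("side")
f=cv2.INTER_CUBIC
o=np.zeros((480,800,3),np.uint8)
o[:,:400]=cv2.resize(t[130:250,290:390],None,fx=4,fy=4,interpolation=f);o[:,400:]=cv2.resize(s[80:200,250:350],None,fx=4,fy=4,interpolation=f)
cv2.imwrite('pics/g1.png',o[:,:,::-1])
E
```

```text
0.008
t 1.85 p [ 0.4812 -0.2471  0.1203] rv [-2.167e+00 -2.274e+00  1.000e-03] F [ 0.2 -0.1  0.6] M [-0.04  0.01  0.03] w 4.03 g 0.0 q [-0.52  0.08  1.98 -0.    1.08 -0.57]
[ 4, 0.05, 0, 1.9, 0, 0, 0, 4, 0, 0, 1.9, 0, 0, 0, 4, 0.05, 0, 1.9, 0, 0, 0, 4, 0, 0, 1.95, 0, 0, 0 ]
end [ 0.4811 -0.2461  0.0438] max [4.   0.05 0.   1.95 0.   0.   0.  ]
```

View pics/g1.png

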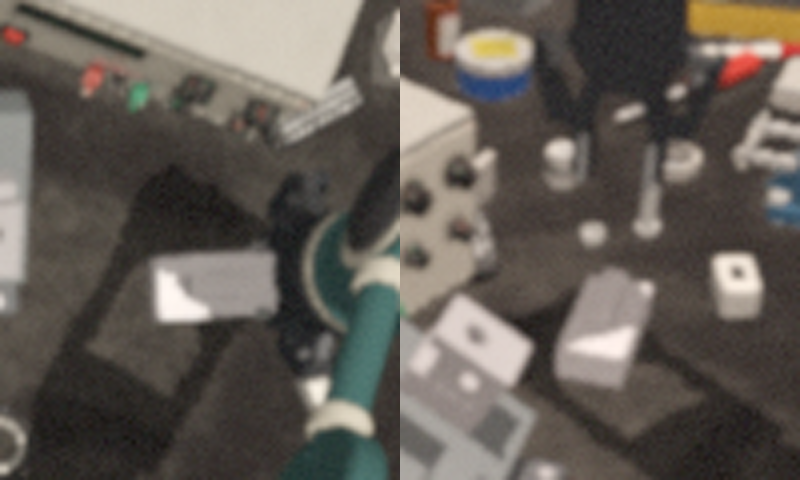

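The gripper is above the insert with the fingers straddling the rib: tips at about (580,180) and (650,225) in the side half, block at (605,325). I'll go down and grip.

move_arm(series=[4,0.05,0,1.9,0,0,0,4,0,0,1.9,0,0,0,4,0.05,0,1.9,0,0,0,4,0,0,1.95,0,0,0,4,0,0,0,0,0,0])

```text
time: 2.58
tool_pos: [0.479, -0.2447, 0.0409]
tcp_rot: [-2.163, -2.27, 0.002]
wrist_force: [-0.5, 0.9, -0.4]
width: 0.468
grip_force: 0.0
```

move_arm(series=[1,0,0,0,0,0,0,1,0,0,0,0,0,0,1,0,0,0,0,0,0,1,0,0,0,0,0,0], grip_force=50)

```text
time: 3.08
tool_pos: [0.4818, -0.2462, 0.0446]
tcp_rot: [2.166, 2.274, 0.0]
wrist_force: [0.5, 0.0, 0.9]
width: 0.117
grip_force: 0.0
```

```bash
python3 - <<'E'
from plan import *
s=st()
p=s["tool_pos"];r=R.from_rotvec(s["tcp_rot"])
A=face(0,0,150)
plan([(p+[0,0,.12],r,3,1),(A,ftool(0),7,1)])
print(A)
E
```

```text
t 3.08 p [ 0.4818 -0.2462  0.0446] rv [2.166 2.274 0.   ] F [0.5 0.  0.9] M [ 0.04  0.01 -0.02] w 1.0 g 0.0 q [-0.52  0.17  2.04 -0.    0.93 -0.57]
[ 1, 0, 0, -4, 0, 0, 0, 1, 0, 0, -4, 0, 0, 0, 1, 0, 0, -4, 0, 0, 0, 1, 4, 0.2, -0.4, -4.5, 0, 0, 1, 4, 0.25, -0.35, -4, 0, 0 ]
[ 1, 4, 0.25, -0.35, -4.5, 0, 0, 1, 4.05, 0.3, -0.35, -4, 0, 0.5, 1, 4, 0.25, -0.3, -4.5, 0, 0, 1, 4.05, 0.3, -0.3, -4, 0, 0.5, 1, 4, 0.3, -0.3, -4.5, -0.5, 0 ]
end [0.4823 0.0351 0.192 ] max [1.   4.05 0.3  4.   4.5  0.5  0.5 ]
[0.48221987 0.03525496 0.19170675]
```

```bash
python3 - <<'E'
from plan import *
t=read_camera("top");s=read_camera("side")
f=cv2.INTER_CUBIC
o=np.zeros((600,800,3),np.uint8)
o[:480,:400]=cv2.resize(t[130:250,290:390],None,fx=4,fy=4,interpolation=f);o[:,400:]=cv2.resize(s[100:200,260:327],(400,600),interpolation=f)
cv2.imwrite('pics/g2.png',o[:,:,::-1])
E
```

```text
(no output)
```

View pics/g2.png

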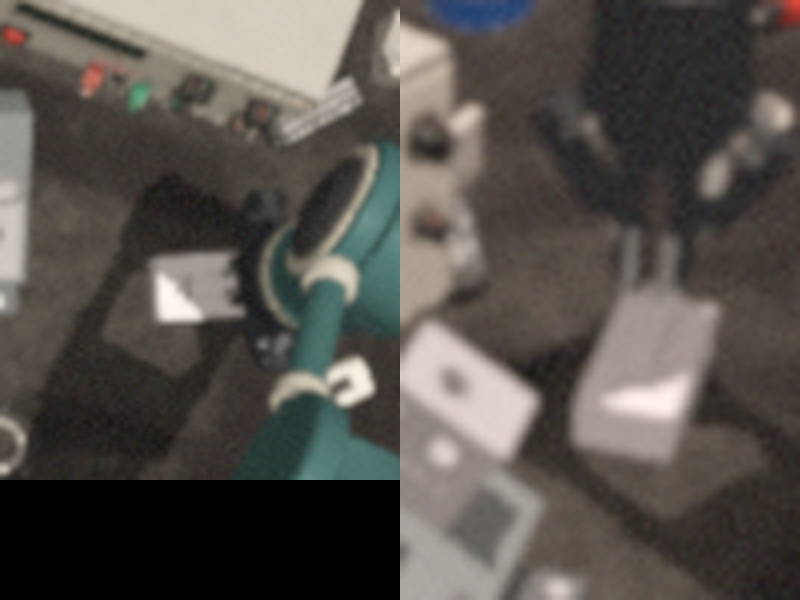

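The fingers came together at 1 cm without gripping. In the side half their tips are at about (645,291), which is roughly pixel (301,148). I'll check that against the projection.

```bash
python3 - <<'E'
from plan import *
p=np.array([.4818,-.2462,.0446])
for dz in(-.008,.0,.01,.02):print(dz,proj("side",p+[0,0,dz]),proj("top",p+[0,0,dz]))
R0=R.from_euler('z',.046)
I=np.array([.481,-.246,0])
for z,hx,hy in((.03,.025,.05),(.052,.009,.03)):
  for a,b in((1,1),(1,-1),(-1,-1),(-1,1)):
    q=I+R0.apply([a*hx,b*hy,z]);u=proj("side",q)[0];v=proj("top",q)[0]
    print(z,a,b,"crop side",(400+(u[0]-260)*5.97).round(),((u[1]-100)*6).round(),"full",u.round(1),v.round(1))
E
```

```text
-0.008 [[300.65075401 157.29165646]] [[345.04109604 200.53887815]]
0.0 [[300.82830741 155.15436091]] [[345.75996821 200.46971293]]
0.01 [[301.05286478 152.45330067]] [[346.67336495 200.38183436]]
0.02 [[301.2803843 149.7189323]] [[347.60363946 200.29233486]]
0.03 1 1 crop side 570.0 401.0 full [288.5 166.9] [328.1 193.8]
0.03 1 -1 crop side 621.0 294.0 full [297. 149.] [359.6 192.1]
0.03 -1 -1 crop side 713.0 310.0 full [312.4 151.7] [360.7 207.9]
0.03 -1 1 crop side 667.0 420.0 full [304.8 170.1] [329.1 209.6]
0.052 1 1 crop side 614.0 349.0 full [295.8 158.2] [336.5 198.3]
0.052 1 -1 crop side 644.0 285.0 full [300.8 147.4] [355.8 197.3]
0.052 -1 -1 crop side 677.0 291.0 full [306.5 148.5] [356.2 203.1]
0.052 -1 1 crop side 649.0 356.0 full [301.7 159.3] [336.9 204.1]
```

```bash
python3 - <<'E'
from plan import *
for n,(a,b,c,d) in {"side":(120,165,270,330),"top":(170,225,325,385)}.items():
    old=cv2.imread(f"pics/{n}0.png").astype(int).mean(2); new=read_camera(n).astype(int).mean(2)
    print(n,"rows",a,b,"cols",c,d)
    for v in range(a,b,2): print(v,' '.join(f"{int(x):3d}" for x in new[v,c:d:2]))
E
```

```text
side rows 120 165 cols 270 330
120 198 161  81  60  64  65  47  41  57  75  93 101  43  41  40  42  41  44  46  39  45  44  40  44  68 108 139 162  83  64
122 150 133  84  65  68  65  56  41  55  72  73  93  54  42  43  44  48  41  47  45  49  45  50  82  92  82  89  81  65  69
124 132 134  86  68  67  67  70  51  46  44  45  70  68  43  44  47  43  42  42  40  43  49  70 109  98  78  66  63  70  68
126 139 134  87  74  71  72  75  71  56  38  42  45  60  56  38  34  37  40  47  40  44 100 110  76  94  82  45  50  62  64
128 133 119  79  76  70  68  73  72  62  41  50  43  46  48  45  40  52  51  41  41  76 144 127  58  56  51  45  51  65  67
130 122  90  73  73  68  65  63  66  64  48  43  43  39  48  44  41  56  56  40  40  93 146 109  45  49  46  52  59  64  64
132 105  75  71  65  66  59  63  60  61  55  45  34  48  46  48  39  55  54  43  43  77 107  66  44  42  48  64  62  57  61
134 130  76  70  65  65  58  59  60  61  65  55  51  46  41  46  41  60  58  44  45  44  43  46  43  53  56  58  59  63  60
136 153  96  67  63  66  63  61  68  62  60  62  66  64  55  42  43  59  54  
[... 4584 characters left out ...]
  40  40  54  44  45  63  53  83  97  51  70  86  96 100  88  62  59  54  56  53
216  69  75  75  75  76  79  75  63  44  42  42  48  62  51  43 103  72 101  96  59  78  89  98  99  86  60  56  54  61  58
218  77  72  70  74  74  74  72  66  45  42  43  59  54  55  42  53  63  90  69  61  76  94  98  96  74  59  73  86  56  58
220  49  62  73  73  70  72  70  50  42  39  56  58  61  53  51  49  64  70  64  66  84  94  98  94 100 138 180 201 111  60
222  40  43  50  64  66  63  47  42  38  47  58  54  54  53  52  47  53  60  67  91 104 104  98 118 192 221 232 237 194  63
224  45  46  44  43  48  43  42  38  44  59  60  56  52  52  53  49  57  88 135 170 185 178 147 159 213 182 196 237 224  91
```

```bash
python3 - <<'E'
from plan import *
p=np.array([.2556,-.6239,.2059]);y=np.array([np.cos(np.radians(-67.7)),np.sin(np.radians(-67.7)),0])
for dz in(-.008,0,.03):
  print(dz,[proj("side",p+s*.0425*y+[0,0,dz])[0].round(1) for s in(1,0,-1)])
im=cv2.imread("pics/side0.png").astype(int).mean(2)
for v in range(20,66,2): print(v,' '.join(f"{int(x):3d}" for x in im[v,396:446:2]))
E
```

```text
-0.008 [array([400.9,  62.9]), array([404.8,  68. ]), array([408.9,  73.4])]
0 [array([401.6,  60.5]), array([405.5,  65.6]), array([409.6,  70.9])]
0.03 [array([404. ,  51.3]), array([408. ,  56.2]), array([412.2,  61.4])]
20 151 154 153 155 146  80  43  41  45  37  41  42  46  50  45  87 146 151 152 151 151 151 153 150 152
22 153 155 152 154 129  53  36  39  42  42  40  40  54  66  76 113 141 148 152 154 154 153 152 153 153
24 154 153 154 150 107  38  35  41  43  43  43  37  50  80 102 130 108 119 151 152 154 154 153 153 153
26 151 151 152 147  78  37  32  32  41  44  42  30  49  56  81 110  82 100 149 151 153 152 154 153 155
28 153 151 151 138  69  33  37  36  45  45  42  38  40  44  74  83  61 127 153 155 153 151 153 155 152
30 153 152 150 128  74  36  41  37  37  43  38  41  40  48  75  76  63 134 152 150 152 154 154 154 153
32 151 153 151 152 107  40  46  42  37  44  48  35  41  51  57  56  89 148 155 149 152 152 153 154 155
34 153 152 153 151 106  44  46  75  75  59  47  38  43  51  49  52 101 152 151 153 153 152 154 152 154
36 153 151 152 153 117  53  45  88 110  62  61  42  
[... 792 characters left out ...]
50 152 155 147 128  86  45  70 136 150 148 151 151 150 151 150 152 153 153 152 152
54 151 152 152 153 149 152 154 149 115  66  44  78 145 150 153 152 151 150 151 151 152 152 153 153 153
56 154 152 151 154 153 154 153 139 111  61  60 108 148 151 153 153 153 152 151 152 153 151 153 155 152
58 153 151 150 152 154 153 153 136 120 115 110 136 151 154 151 152 153 154 151 153 154 151 153 153 153
60 156 153 152 152 154 153 152 152 148 147 147 155 153 152 155 154 153 154 154 154 153 153 151 153 152
62 151 154 151 152 151 154 152 153 154 152 152 154 152 155 152 151 152 151 152 153 152 152 156 155 150
64 152 151 152 154 153 153 153 153 151 153 150 149 152 153 152 151 152 152 152 151 154 156 153 150 154
```

The fingers show about 30 mm higher in the picture than the reported TCP implies, both here and at the start. I'll feel for the rib top with the fingers shut.

move_arm(series=[0,0,0,0.4,0,0,0,0,0,0,0,0,0,0])

```text
time: 3.52
tool_pos: [0.481, -0.2458, 0.0395]
tcp_rot: [-2.166, -2.274, 0.0]
wrist_force: [-0.2, -0.0, -0.3]
width: 0.001
grip_force: 0.0
```

move_arm(series=[0,0,0,0.4,0,0,0,0,0,0,0,0,0,0])

```text
time: 3.78
tool_pos: [0.4811, -0.2458, 0.0356]
tcp_rot: [-2.166, -2.274, 0.0]
wrist_force: [0.7, -0.4, 0.3]
width: -0.0
grip_force: 0.0
```

move_arm(series=[0,0,0,0.3,0,0,0,0,0,0,0,0,0,0])

```text
time: 4.03
tool_pos: [0.4812, -0.2459, 0.0328]
tcp_rot: [-2.167, -2.274, 0.0]
wrist_force: [-0.7, -0.7, 1.1]
width: 0.004
grip_force: 0.0
```

move_arm(series=[0,0,0,0.3,0,0,0,0,0,0,0,0,0,0])

```text
time: 4.28
tool_pos: [0.4812, -0.2459, 0.0298]
tcp_rot: [-2.167, -2.274, 0.0]
wrist_force: [0.7, -0.1, 0.5]
width: -0.001
grip_force: 0.0
```

move_arm(series=[0,0,0,0.3,0,0,0,0,0,0,0,0,0,0])

```text
time: 4.53
tool_pos: [0.4818, -0.2462, 0.0279]
tcp_rot: [2.167, 2.274, 0.0]
wrist_force: [-1.7, 0.4, 5.4]
width: 0.002
grip_force: 2.4
```

```bash
python3 - <<'E'
from plan import *
st()
im=read_camera("side").astype(int).mean(2)
for v in range(134,164): print(v,' '.join(f"{int(x):3d}" for x in im[v,286:316:1]))
E
```

```text
t 4.53 p [ 0.4818 -0.2462  0.0279] rv [2.167 2.274 0.   ] F [-1.7  0.4  5.4] M [0.21 0.21 0.03] w 0.02 g 2.4 q [-0.52  0.19  2.05  0.    0.9  -0.57]
134  57  56  47  46  47  47  40  45  41  44  42  44  47  38  44  46  46  50  47  46  38  53  68 105 131 138 128 106  71  45
135  59  59  52  47  41  41  43  47  48  44  40  47  45  43  42  43  38  43  42  39  44  56  99 140 146 134 108  77  53  44
136  63  59  54  51  50  39  44  43  39  42  40  40  44  38  39  44  47  43  44  37  42  55 113 153 153 119  80  52  46  40
137  66  61  67  59  54  48  40  45  42  49  45  42  39  43  48  46  46  47  47  42  39  56  92 123 124  90  61  48  41  40
138  67  73  74  65  61  53  51  47  45  44  44  43  38  42  39  39  43  48  46  42  40  43  58  76  69  55  46  39  41  47
139  78  77  80  77  78  63  61  52  47  45  45  45  42  42  42  48  45  40  40  45  46  41  43  45  46  45  44  40  47  47
140  79  78  83  79  79  77  72  65  63  58  53  44  45  47  39  47  41  41  41  45  42  43  50  42  42  45  46  43  51  52
141  77  81  80  78  80  80  77  73  70  65  65  54  42  46  42  45  45  44  43  42
[... 2068 characters left out ...]
 153 153 154 156 156 159 150 145 149 154 155 153 153 149 143 125 103  77  69  69
159  39  33  38  37  45  71 112 139 152 156 153 152 153 155 156 155 147 146 149 153 154 154 153 148 137 119  94  69  66  69
160  39  38  35  41  54  90 130 149 153 156 151 154 154 155 154 154 151 147 152 153 153 155 154 145 128 102  75  68  65  67
161  34  40  43  46  68 109 140 153 153 155 156 153 157 154 154 151 152 151 154 154 158 159 157 142 119  90  64  65  68  68
162  42  37  43  54  89 127 147 156 157 154 155 154 153 153 154 152 153 154 153 163 178 183 171 142 108  71  57  63  61  65
163  38  43  50  67 108 138 153 157 157 153 152 154 152 155 156 158 164 174 185 195 206 201 178 141  98  58  51  56  58  62
```

Contact comes at a reported z of 0.028, with the tips on the rib top (0.052). So the real tips are 24 mm behind the TCP, not 8 mm ahead. I'll regrasp with that correction.

move_arm(series=[4,0,0,-1.5,0,0,0,4,0,0,0,0,0,0,4,0,0,0,0,0,0,4,0,0,1.5,0,0,0,4,0,0,1.5,0,0,0])

```text
time: 5.2
tool_pos: [0.4809, -0.2457, 0.0106]
tcp_rot: [-2.166, -2.274, 0.0]
wrist_force: [-0.1, -0.1, -0.4]
width: 0.471
grip_force: 0.0
```

move_arm(series=[4,0,0,0,0,0,0,1,0,0,0,0,0,0,1,0,0,0,0,0,0,1,0,0,0,0,0,0,1,0,0,0,0,0,0])

```text
time: 5.82
tool_pos: [0.4814, -0.246, 0.012]
tcp_rot: [-2.167, -2.275, 0.0]
wrist_force: [1.0, -1.2, -2.9]
width: 0.198
grip_force: 52.2
```

```bash
python3 - <<'E'
from plan import *
st()
E
```

```text
t 5.83 p [ 0.4814 -0.246   0.012 ] rv [-2.167 -2.275  0.   ] F [ 1.  -1.2 -2.9] M [-0.03  0.03  0.03] w 1.69 g 52.2 q [-0.52  0.22  2.06  0.    0.87 -0.57]
```

```bash
python3 - <<'E'
from plan import *
s=read_state();p=s["tool_pos"];r=R.from_rotvec(s["tcp_rot"])
plan([(p+[0,0,.22],r,5,1),(face(0,0,142),ftool(0),10,1)],q=.05)
E
```

```text
[ 1, 0, 0, -4.4, 0, 0, 0, 1, 0, 0, -4.4, 0, 0, 0, 1, 0, 0, -4.4, 0, 0, 0, 1, 0, 0, -4.4, 0, 0, 0, 1, 0, 0, -4.4, 0, 0, 0 ]
[ 1, 2.8, 0.2, 0.45, -3, 0, 0, 1, 2.8, 0.15, 0.5, -3, 0, 0, 1, 2.8, 0.15, 0.5, -3, 0, 0, 1, 2.8, 0.1, 0.5, -3, 0, 0, 1, 2.8, 0.1, 0.5, -3, 0, 0 ]
[ 1, 2.8, 0.05, 0.5, -3, 0, 0, 1, 2.8, 0, 0.5, -3, 0, 0.5, 1, 2.85, 0, 0.5, -3, 0, 0, 1, 2.8, -0.05, 0.5, -3, 0, 0.5, 1, 2.85, -0.1, 0.5, -3, -0.5, 0 ]
end [0.4863 0.0356 0.1849] max [1.   2.85 0.2  4.4  3.   0.5  0.5 ]
```

move_arm(series=[1,0,0,-4.4,0,0,0,1,0,0,-4.4,0,0,0,1,0,0,-4.4,0,0,0,1,0,0,-4.4,0,0,0,1,0,0,-4.4,0,0,0])

```text
time: 6.45
tool_pos: [0.4811, -0.2458, 0.2334]
tcp_rot: [-2.167, -2.275, 0.0]
wrist_force: [0.7, 0.2, -3.1]
width: 0.193
grip_force: 52.1
```

move_arm(series=[1,2.8,0.2,0.45,-3,0,0,1,2.8,0.15,0.5,-3,0,0,1,2.8,0.15,0.5,-3,0,0,1,2.8,0.1,0.5,-3,0,0,1,2.8,0.1,0.5,-3,0,0])

```text
time: 7.08
tool_pos: [0.4836, -0.1048, 0.2079]
tcp_rot: [2.033, 2.134, 0.282]
wrist_force: [-0.4, 0.8, -3.9]
width: 0.195
grip_force: 52.2
```

move_arm(series=[1,2.8,0.05,0.5,-3,0,0,1,2.8,0,0.5,-3,0,0.5,1,2.85,0,0.5,-3,0,0,1,2.8,-0.05,0.5,-3,0,0.5,1,2.85,-0.1,0.5,-3,-0.5,0])

```text
time: 7.7
tool_pos: [0.4855, 0.0361, 0.1843]
tcp_rot: [1.902, 1.955, 0.524]
wrist_force: [0.9, -0.9, -3.2]
width: 0.193
grip_force: 52.2
```

move_arm(series=[1,0,0,0,0,0,0,1,0,0,0,0,0,0])

```text
time: 7.95
tool_pos: [0.4862, 0.0355, 0.185]
tcp_rot: [1.901, 1.958, 0.523]
wrist_force: [-0.4, -0.5, -3.0]
width: 0.197
grip_force: 52.2
```

```bash
python3 - <<'E'
from plan import *
s=st();p=s["tool_pos"];r=R.from_rotvec(s["tcp_rot"])
print("rot err",np.degrees((r.inv()*ftool(0)).as_rotvec()))
O=p+r.apply([0,0,.012]) # insert origin, tool hyp
t=read_camera("top");q=read_camera("side")
f=cv2.INTER_CUBIC
o=np.zeros((500,800,3),np.uint8)
o[:,:400]=cv2.resize(t[120:220,215:295],None,fx=5,fy=5,interpolation=f);o[:,400:]=cv2.resize(q[130:255,205:305],None,fx=4,fy=4,interpolation=f)
cv2.imwrite('pics/i1.png',o[:,:,::-1])
for hyp,org in (("tool",O),("world",p+r.apply([0,0,.044])+[0,0,.032])):
  for a,b,z in((1,1,30),(1,-1,30),(-1,-1,30),(-1,1,30),(1,1,0),(-1,1,0),(-1,-1,0)):
    P=org+r.apply(np.array([-b*50,a*25,-z])/1e3)
    u=proj("top",P)[0];v=proj("side",P)[0]
    print(hyp,"x%+d y%+d z%d"%(a,b,z),((u-[215,120]+.5)*5-.5).round(),((v-[205,130]+.5)*4-.5+[400,0]).round())
E
```

```text
t 7.95 p [0.4862 0.0355 0.185 ] rv [1.901 1.958 0.523] F [-0.4 -0.5 -3. ] M [-0.03  0.46 -0.09] w 1.68 g 52.2 q [ 0.02 -0.46  2.4   0.01  0.68 -0.01]
rot err [-0.03124457  0.0082569   0.13541631]
tool x+1 y+1 z30 [306. 364.] [657.  74.]
tool x+1 y-1 z30 [117. 371.] [596. 174.]
tool x-1 y-1 z30 [121. 453.] [672. 227.]
tool x-1 y+1 z30 [306. 446.] [727. 123.]
tool x+1 y+1 z0 [301. 339.] [633. 106.]
tool x-1 y+1 z0 [301. 419.] [701. 154.]
tool x-1 y-1 z0 [121. 426.] [646. 257.]
world x+1 y+1 z30 [306. 333.] [631.  63.]
world x+1 y-1 z30 [116. 340.] [568. 162.]
world x-1 y-1 z30 [120. 423.] [644. 215.]
world x-1 y+1 z30 [305. 416.] [701. 112.]
world x+1 y+1 z0 [301. 309.] [608.  95.]
world x-1 y+1 z0 [300. 390.] [676. 143.]
world x-1 y-1 z0 [120. 397.] [619. 245.]
```

View pics/i1.png

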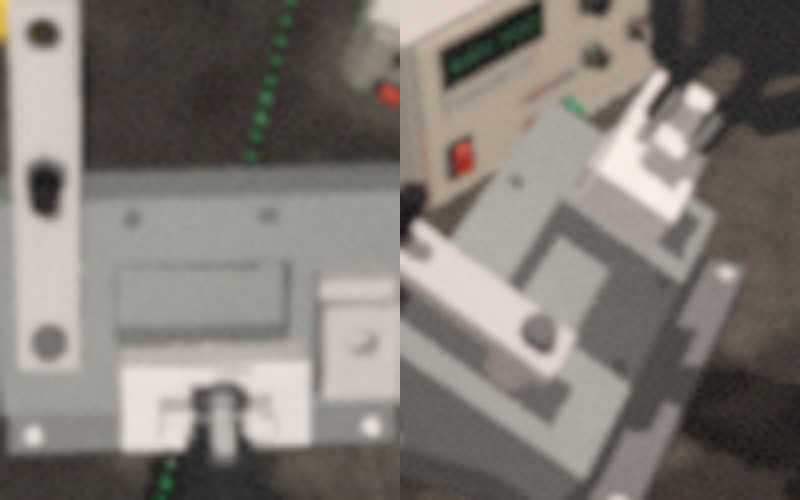

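The insert hangs just downslope of the recess, with its top-face edges at about x 122–309 and y 362–450 in the top half. That fits a tool offset along the tool axis, so I'll measure its edges more finely.

```bash
cat > edge.py <<'E'
from plan import *
from scipy.ndimage import map_coordinates,gaussian_filter
def edges(img,a,b,k=3,h=4):
    """strongest gray steps along segment a->b (uv), averaged over +-h px strip; returns (grad,uv)"""
    a,b=np.array(a,float),np.array(b,float);L=np.linalg.norm(b-a);d=(b-a)/L;n=np.array([-d[1],d[0]])
    t=np.arange(0,L,.1);g=gaussian_filter(img.astype(float).mean(2),.7)
    pr=np.mean([map_coordinates(g,[(a[1]+t*d[1]+s*n[1]),(a[0]+t*d[0]+s*n[0])],order=1) for s in np.arange(-h,h+.1,.5)],0)
    gr=np.gradient(pr,.1);from scipy.signal import find_peaks
    pk,_=find_peaks(abs(gr),height=4,distance=10);pk=sorted(pk,key=lambda i:-abs(gr[i]))[:k]
    return [(round(gr[i]),*(a+t[i]*d).round(2)) for i in sorted(pk)]
E
python3 - <<'E'
from edge import *
t=read_camera("top")
s=read_camera("side")
print("L",edges(t,(232,203),(248,203)));print("R",edges(t,(268,202),(285,202)))
print("UL",edges(t,(246,180),(246,216),5));print("UR",edges(t,(269,180),(269,216),5))
st0=read_state();p=st0["tool_pos"];r=R.from_rotvec(st0["tcp_rot"]);O=p+r.apply([0,0,.012])
W=lambda x,y,z:O+r.apply(np.array([-y,x,-z])/1e3*np.array([-1,1,1])) # insert x,y(left),z
print("pred L",proj("top",W(0,50,30)),"R",proj("top",W(0,-50,30)))
for y in(25,-32):print("pred U/D",proj("top",W(25,y,30)),proj("top",W(-25,y,30)),"bot",proj("top",W(25,y,0)))
print("recess: ",proj("top",[face(0,52,30),face(0,-52,30)]))
print("rec L/R",edges(t,(232,180),(244,180)),edges(t,(266,180),(278,180)))
# side: near face of insert, mid bottom edge & near top edge; far-down edges
m=[W(0,50,30),W(0,50,0),W(-25,50,15),W(25,50,15),W(-25,0,30),W(-25,0,0)]
print("pred side",proj("side",m).round(2))
def ln(P,Q,k=4,h=2):
    a,b=proj("side",[P,Q]);return edges(s,a,b,k,h)
print("near: top->bottom", ln(W(0,50,50),W(0,50,-20)))
print("near: across x", ln(W(45,50,15),W(-45,50,15)))
print("down face z", ln(W(-25,25,45),W(-25,25,-20)))
E
```

```text
L [(12, np.float64(237.2), np.float64(203.0)), (26, np.float64(238.3), np.float64(203.0)), (25, np.float64(239.8), np.float64(203.0))]
R [(-18, np.float64(275.5), np.float64(202.0)), (-29, np.float64(276.5), np.float64(202.0)), (-19, np.float64(277.5), np.float64(202.0))]
UL [(17, np.float64(246.0), np.float64(187.3)), (19, np.float64(246.0), np.float64(188.3)), (-27, np.float64(246.0), np.float64(208.8)), (-56, np.float64(246.0), np.float64(209.8)), (-50, np.float64(246.0), np.float64(210.8))]
UR [(18, np.float64(269.0), np.float64(187.3)), (16, np.float64(269.0), np.float64(191.8)), (-32, np.float64(269.0), np.float64(207.2)), (-52, np.float64(269.0), np.float64(208.3)), (-43, np.float64(269.0), np.float64(209.3))]
pred L [[238.68442695 201.693784  ]] R [[276.14887721 200.42866714]]
pred U/D [[247.80878074 193.04456514]] [[248.30842577 209.50739823]] bot [[247.57946217 187.97350542]]
pred U/D [[269.42605086 192.32213648]] [[269.40159648 208.78798904]] bot [[268.59833279 187.27553215]]
recess:  [[237.82933872 181.15580595]
 [272.53598426 180.00022   ]]
rec L/R [] [(-10, np.float64(270.5), np.float64(180.0)), (10, np.float64(272.5), np.float64(180.0)), (9, np.float64(273.5), np.float64(180.0))]
pred side [[262.95 179.33]
 [256.59 187.02]
 [269.06 189.75]
 [250.33 176.67]
 [279.55 172.46]
 [273.04 180.  ]]
near: top->bottom [(-26, np.float64(263.31), np.float64(178.89)), (-20, np.float64(256.11), np.float64(187.6))]
near: across x [(-11, np.float64(269.02), np.float64(189.72)), (11, np.float64(274.75), np.float64(193.73))]
down face z [(17, np.float64(278.15), np.float64(176.65)), (19, np.float64(277.17), np.float64(177.78)), (-20, np.float64(271.26), np.float64(184.57)), (5, np.float64(267.31), np.float64(189.09))]
```

```bash
python3 - <<'E'
from plan import *
plan([(face(.5,.5,60),ftool(0),4,1),(face(.5,.5,46),ftool(0),3,1)],q=.02)
E
```

```text
[ 1, 0.04, -0.02, 2.06, 0, 0, 0, 1, 0.04, -0.02, 2.06, 0, 0, 0, 1, 0.02, 0, 2.06, 0, 0, 0, 1, 0.04, -0.02, 2.04, 0, 0, 0, 1, 0, 0, 0.46, 0, 0, 0 ]
[ 1, 0, 0, 0.48, 0, 0, 0, 1, 0, 0, 0.46, 0, 0, 0 ]
end [0.5345 0.0372 0.1019] max [1.   0.04 0.02 2.06 0.   0.   0.  ]
```

move_arm(series=[1,0.04,-0.02,2.06,0,0,0,1,0.04,-0.02,2.06,0,0,0,1,0.02,0,2.06,0,0,0,1,0.04,-0.02,2.04,0,0,0,1,0,0,0.46,0,0,0])

```text
time: 8.78
tool_pos: [0.5288, 0.0373, 0.1079]
tcp_rot: [1.905, 1.957, 0.52]
wrist_force: [-0.3, -0.4, -2.8]
width: 0.197
grip_force: 52.2
```

move_arm(series=[1,0,0,0.48,0,0,0,1,0,0,0.46,0,0,0,1,0,0,0,0,0,0])

```text
time: 9.15
tool_pos: [0.534, 0.0381, 0.1015]
tcp_rot: [1.902, 1.956, 0.523]
wrist_force: [1.0, 0.5, -3.1]
width: 0.198
grip_force: 52.2
```

move_arm(series=[1,0,0,0.4,0,0,0,1,0,0,0,0,0,0])

```text
time: 9.4
tool_pos: [0.5359, 0.0383, 0.0978]
tcp_rot: [1.902, 1.957, 0.523]
wrist_force: [-0.6, 0.6, -2.4]
width: 0.196
grip_force: 52.3
```

move_arm(series=[1,0,0,0.2,0,0,0,1,0,0,0.2,0,0,0,1,0,0,0,0,0,0])

```text
time: 9.78
tool_pos: [0.5378, 0.0383, 0.0941]
tcp_rot: [1.902, 1.957, 0.523]
wrist_force: [-1.0, 0.1, -2.4]
width: 0.192
grip_force: 52.3
```

```bash
cat >> plan.py <<'E'
def fs():
    s=st();p=s["tool_pos"];r=R.from_rotvec(s["tcp_rot"])
    print("face pos",(Rf.inv().apply(p-fx[:3])*1e3).round(1),"F face",Rf.inv().apply(s["wrist_force"]).round(1),"rot err",np.degrees((ftool(0).inv()*r).as_rotvec()).round(2))
E
python3 -c "
from plan import *
fs()"
```

```text
t 9.78 p [0.5378 0.0383 0.0941] rv [1.902 1.957 0.523] F [-1.   0.1 -2.4] M [0.01 0.57 0.01] w 1.64 g 52.3 q [ 0.02 -0.2   2.41  0.    0.41 -0.01]
face pos [-0.6  1.6 37.7] F face [-2.1  0.1 -1.6] rot err [ 0.03 -0.02 -0.09]
```

move_arm(series=[1,0,0,0.4,0,0,0,1,0,0,0.4,0,0,0,1,0,0,0,0,0,0])

```text
time: 10.15
tool_pos: [0.5416, 0.0384, 0.0868]
tcp_rot: [1.902, 1.957, 0.522]
wrist_force: [0.1, -0.6, -3.5]
width: 0.198
grip_force: 52.3
```

move_arm(series=[1,0,0,0.4,0,0,0,1,0,0,0.4,0,0,0,1,0,0,0,0,0,0])

```text
time: 10.52
tool_pos: [0.5457, 0.0385, 0.08]
tcp_rot: [1.902, 1.957, 0.522]
wrist_force: [-0.3, -0.3, -3.0]
width: 0.199
grip_force: 52.3
```

```bash
python3 -c "
from plan import *
fs()"
```

```text
t 10.53 p [0.5457 0.0385 0.08  ] rv [1.902 1.957 0.522] F [-0.3 -0.3 -3. ] M [-0.01  0.5   0.03] w 1.7 g 52.3 q [ 0.02 -0.16  2.4   0.    0.37 -0.01]
face pos [-0.8  1.5 21.5] F face [-1.8 -0.2 -2.4] rot err [ 0.06 -0.02 -0.09]
```

Sliding in freely; 9.5 mm to go.

move_arm(series=[1,0,0,0.4,0,0,0,1,0,0,0.3,0,0,0,1,0,0,0,0,0,0])

```text
time: 10.9
tool_pos: [0.5493, 0.0386, 0.0741]
tcp_rot: [1.902, 1.957, 0.523]
wrist_force: [0.1, -0.8, -3.0]
width: 0.194
grip_force: 52.3
```

move_arm(series=[1,0,0,0.2,0,0,0,1,0,0,0,0,0,0])

```text
time: 11.15
tool_pos: [0.5504, 0.0386, 0.0727]
tcp_rot: [1.902, 1.957, 0.523]
wrist_force: [0.0, 1.0, -3.4]
width: 0.193
grip_force: 52.3
```

move_arm(series=[1,0,0,0.2,0,0,0,1,0,0,0,0,0,0])

```text
time: 11.4
tool_pos: [0.5516, 0.0387, 0.0712]
tcp_rot: [1.901, 1.956, 0.523]
wrist_force: [-0.1, 0.5, -3.9]
width: 0.196
grip_force: 52.3
```

```bash
python3 -c "
from plan import *
fs()"
```

```text
t 11.4 p [0.5516 0.0387 0.0712] rv [1.901 1.956 0.523] F [-0.1  0.5 -3.9] M [-0.05  0.48  0.02] w 1.67 g 52.3 q [ 0.02 -0.13  2.4   0.    0.35 -0.01]
face pos [-0.2  1.6 10.9] F face [-2.   0.5 -3.3] rot err [-0.01 -0.02 -0.09]
```

move_arm(series=[1,0,0,0.15,0,0,0,1,0,0,0,0,0,0])

```text
time: 11.65
tool_pos: [0.5515, 0.0387, 0.0709]
tcp_rot: [1.902, 1.957, 0.523]
wrist_force: [-20.4, -0.6, 19.6]
width: 0.196
grip_force: 56.0
```

move_arm(series=[1,0,0,0.15,0,0,0,1,0,0,0,0,0,0])

```text
time: 11.9
tool_pos: [0.5515, 0.0387, 0.0707]
tcp_rot: [1.902, 1.958, 0.521]
wrist_force: [-38.6, -1.9, 39.2]
width: 0.192
grip_force: 59.8
```

```bash
python3 -c "
from plan import *
fs()"
```

```text
t 11.9 p [0.5515 0.0387 0.0707] rv [1.902 1.958 0.521] F [-38.6  -1.9  39.2] M [-0.22  2.48  0.08] w 1.64 g 59.8 q [ 0.02 -0.13  2.4   0.    0.35 -0.01]
face pos [-0.4  1.6 10.5] F face [-13.8  -0.9  53.2] rot err [ 0.1  -0.02 -0.12]
```

```bash
python3 - <<'E'
from plan import *
H=lambda a,z:face(100*np.sin(a),90-100*np.cos(a),z)
p=face(-.4,1.6,8);r=ftool(0)  # commanded now
A=fx[4]
plan([(face(0,1.6,10.5),r,1,1),(face(0,1.6,10.5),r,4,4.5),(face(0,1.6,60),r,2,4.5),(face(0,1.6,125),r,3,4.5),(H(A,120),ftool(A),10,4.5)],p,r)
E
```

```text
[ 1, 0, 0.05, -0.25, 0, 0, 0, 4.5, 0, 0, 0, 0, 0, 0, 4.5, 0, 0, 0, 0, 0, 0, 4.5, 0, 0, 0, 0, 0, 0, 4.5, 0, 0, 0, 0, 0, 0 ]
[ 4.5, 0, 0, -2.45, 0, 0, 0, 4.5, 0, 0, -2.5, 0, 0, 0, 4.5, 0, 0, -2.15, 0, 0, 0, 4.5, 0, 0, -2.15, 0, 0, 0, 4.5, 0, 0, -2.2, 0, 0, 0 ]
[ 4.5, 0.85, 1, 0.05, 0, 0, -9, 4.5, 0.7, 1.1, 0.05, 0, 0, -9, 4.5, 0.5, 1.2, 0.05, 0, 0, -8.5, 4.5, 0.3, 1.25, 0.05, 0, 0, -9, 4.5, 0.1, 1.3, 0.05, 0, 0, -8.5 ]
[ 4.5, -0.1, 1.3, 0.05, 0, 0, -9, 4.5, -0.3, 1.3, 0.05, 0, 0, -8.5, 4.5, -0.45, 1.25, 0.05, 0, 0, -9, 4.5, -0.65, 1.15, 0.05, 0, 0, -8.5, 4.5, -0.85, 1, 0.05, 0, 0, -9 ]
end [0.5814 0.1244 0.2157] max [4.5  0.85 1.3  2.5  0.   0.   9.  ]
```

move_arm(series=[1,0,0.05,-0.25,0,0,0,4.5,0,0,0,0,0,0,4.5,0,0,0,0,0,0,4.5,0,0,0,0,0,0,4.5,0,0,0,0,0,0])

```text
time: 12.52
tool_pos: [0.5523, 0.0387, 0.0708]
tcp_rot: [1.902, 1.956, 0.523]
wrist_force: [0.1, -0.3, -0.3]
width: 0.531
grip_force: 0.0
```

move_arm(series=[4.5,0,0,-2.45,0,0,0,4.5,0,0,-2.5,0,0,0,4.5,0,0,-2.15,0,0,0,4.5,0,0,-2.15,0,0,0,4.5,0,0,-2.2,0,0,0])

```text
time: 13.15
tool_pos: [0.4944, 0.0372, 0.1705]
tcp_rot: [1.902, 1.957, 0.523]
wrist_force: [-0.1, 0.8, 0.1]
width: 0.524
grip_force: 0.0
```

move_arm(series=[4.5,0.85,1,0.05,0,0,-9,4.5,0.7,1.1,0.05,0,0,-9,4.5,0.5,1.2,0.05,0,0,-8.5,4.5,0.3,1.25,0.05,0,0,-9,4.5,0.1,1.3,0.05,0,0,-8.5])

```text
time: 13.78
tool_pos: [0.538, 0.081, 0.1925]
tcp_rot: [0.994, 2.454, 0.283]
wrist_force: [0.2, 0.3, 0.0]
width: 0.522
grip_force: 0.0
```

move_arm(series=[4.5,-0.1,1.3,0.05,0,0,-9,4.5,-0.3,1.3,0.05,0,0,-8.5,4.5,-0.45,1.25,0.05,0,0,-9,4.5,-0.65,1.15,0.05,0,0,-8.5,4.5,-0.85,1,0.05,0,0,-9])

```text
time: 14.4
tool_pos: [0.5817, 0.1249, 0.2154]
tcp_rot: [0.002, 2.619, 0.019]
wrist_force: [-0.6, -0.9, -0.4]
width: 0.528
grip_force: 0.0
```

```bash
python3 - <<'E'
from edge import *
fs()
H=lambda a,z:face(100*np.sin(a),90-100*np.cos(a),z)
A=fx[4]
plan([(H(A,50),ftool(A),5,4.5)],q=.05)
# insert check in top view: rib/shoulder edges vs. predicted seated
t=read_camera("top"); cv2.imwrite("pics/seat_top.png",t[:,:,::-1])
s=read_camera("side"); cv2.imwrite("pics/seat_side.png",s[:,:,::-1])
for nm,P,Q in(("ribR",face(0,-20,52),face(0,-45,52)),("ribL",face(0,20,52),face(0,45,52)),("sideface L",face(0,42,30),face(0,62,30)),):
    a,b=proj("top",[P,Q]);print(nm,edges(t,a,b,3,2))
print(proj("top",[face(0,-30,52),face(0,30,52)]))
E
```

```text
t 14.4 p [0.5817 0.1249 0.2154] rv [2.000e-03 2.619e+00 1.900e-02] F [-0.6 -0.9 -0.4] M [ 0.02  0.26 -0.04] w 4.51 g 0.0 q [ 0.23 -0.22  2.17 -0.16  0.68 -1.23]
face pos [100.   86.9 119.5] F face [-0.7 -0.9  0. ] rot err [ 3.000e-02  1.000e-02 -8.838e+01]
[ 4.5, 0, 0, 1.4, 0, 0, 0, 4.5, 0, 0, 1.4, 0, 0, 0, 4.5, 0, 0, 1.4, 0, 0, 0, 4.5, 0, -0.05, 1.4, 0, 0, 0, 4.5, 0, 0, 1.35, 0, 0, 0.5 ]
end [0.6164 0.1253 0.1551] max [4.5  0.   0.05 1.4  0.   0.   0.5 ]
ribR []
ribL [(15, np.float64(245.0), np.float64(184.12)), (9, np.float64(243.2), np.float64(184.18))]
sideface L [(5, np.float64(240.97), np.float64(181.05)), (-19, np.float64(238.77), np.float64(181.12)), (-23, np.float64(237.77), np.float64(181.16))]
[[265.69202048 183.42812449]
 [245.29482534 184.11024158]]
```

move_arm(series=[4.5,0,0,1.4,0,0,0,4.5,0,0,1.4,0,0,0,4.5,0,0,1.4,0,0,0,4.5,0,0,1.4,0,0,0,4.5,0,0,1.3,0,0,0])

```text
time: 15.12
tool_pos: [0.6161, 0.1252, 0.1544]
tcp_rot: [0.009, 2.619, 0.021]
wrist_force: [0.2, 0.7, 0.5]
width: 0.528
grip_force: 0.0
```

move_arm(series=[1,0,0,0,0,0,0,1,0,0,0,0,0,0,1,0,0,0,0,0,0,1,0,0,0,0,0,0], grip_force=40)

```text
time: 15.62
tool_pos: [0.6157, 0.1253, 0.1553]
tcp_rot: [0.008, 2.619, 0.021]
wrist_force: [5.7, 1.2, -8.1]
width: 0.201
grip_force: 39.1
```

```bash
python3 - <<'E'
from plan import *
fs()
s=read_state();p=Rf.inv().apply(s["tool_pos"]-fx[:3])*1e3
print("radius",np.hypot(p[0],p[1]-90),"angle",np.arctan2(p[0],90-p[1]))
H=lambda a,z:face(100*np.sin(a),90-100*np.cos(a),z)
z=p[2]
plan([(H(a,z),ftool(a),1,1) for a in np.linspace(fx[4],0,21)[1:]],q=.02)
E
```

```text
t 15.62 p [0.6157 0.1253 0.1553] rv [0.008 2.619 0.021] F [ 5.7  1.2 -8.1] M [-0.02  0.11 -0.05] w 1.71 g 39.1 q [ 0.22 -0.09  2.18 -0.19  0.54 -1.21]
face pos [99.4 86.4 50.5] F face [ 0.9  1.1 -9.8] rot err [ 4.000e-02  0.000e+00 -8.809e+01]
radius 99.49604214502432 angle 1.5350544443557872
[ 1, -0.02, -0.78, 0, 0, 0, 4.5, 1, 0.04, -0.76, 0, 0, 0, 4.5, 1, 0.02, -0.76, 0, 0, 0, 4.5, 1, 0.02, -0.78, 0, 0, 0, 4.5, 1, 0.04, -0.76, 0, 0, 0, 4 ]
[ 1, 0.02, -0.76, 0, 0, 0, 4.5, 1, 0.04, -0.78, 0, 0, 0, 4.5, 1, 0.02, -0.76, 0, 0, 0, 4.5, 1, 0.04, -0.76, 0, 0, 0, 4, 1, 0.02, -0.78, 0, 0, 0, 4.5 ]
[ 1, 0.04, -0.76, 0, 0, 0, 4.5, 1, 0.02, -0.76, 0, 0, 0, 4.5, 1, 0.04, -0.78, 0, 0, 0, 4.5, 1, 0.02, -0.76, 0, 0, 0, 4, 1, 0.04, -0.76, 0, 0, 0, 4.5 ]
[ 1, 0.02, -0.78, 0, 0, 0, 4.5, 1, 0.04, -0.76, 0, 0, 0, 4.5, 1, 0.02, -0.76, 0, 0, 0, 4.5, 1, 0.04, -0.76, 0, 0, 0, 4, 1, 0.02, -0.78, 0, 0, 0, 4.5 ]
end [0.5321 0.0266 0.1056] max [1.   0.04 0.78 0.   0.   0.   4.5 ]
```

move_arm(series=[1,0,-0.76,0,0,0,4.5,1,0.04,-0.76,0,0,0,4.5,1,0.02,-0.76,0,0,0,4.5,1,0.02,-0.78,0,0,0,4.5,1,0.04,-0.76,0,0,0,4])

```text
time: 16.25
tool_pos: [0.6087, 0.0881, 0.1507]
tcp_rot: [0.513, 2.578, 0.155]
wrist_force: [3.7, 1.9, -7.0]
width: 0.195
grip_force: 39.4
```

move_arm(series=[1,0.02,-0.76,0,0,0,4.5,1,0.04,-0.78,0,0,0,4.5,1,0.02,-0.76,0,0,0,4.5,1,0.04,-0.76,0,0,0,4,1,0.02,-0.78,0,0,0,4.5])

```text
time: 16.88
tool_pos: [0.5902, 0.0564, 0.1395]
tcp_rot: [1.003, 2.453, 0.285]
wrist_force: [-0.0, 1.1, -5.6]
width: 0.193
grip_force: 39.6
```

```bash
python3 - <<'E'
from plan import *
fs()
s=read_state();p=Rf.inv().apply(s["tool_pos"]-fx[:3])*1e3
print("radius",np.hypot(p[0],p[1]-90),"angle",np.arctan2(p[0],90-p[1]))
E
```

```text
t 16.88 p [0.5902 0.0564 0.1395] rv [1.003 2.453 0.285] F [-0.   1.1 -5.6] M [0.2  0.47 0.29] w 1.65 g 39.6 q [ 0.07 -0.15  2.27 -0.04  0.5  -0.7 ]
face pos [67.9 18.3 50.6] F face [-2.8  1.1 -4.8] rot err [  0.13   0.05 -43.97]
radius 98.75353094060266 angle 0.7576286758080472
```

move_arm(series=[1,0.04,-0.76,0,0,0,4.5,1,0.02,-0.76,0,0,0,4.5,1,0.04,-0.78,0,0,0,4.5,1,0.02,-0.76,0,0,0,4,1,0.04,-0.76,0,0,0,4.5])

```text
time: 17.5
tool_pos: [0.5629, 0.0352, 0.1235]
tcp_rot: [1.471, 2.245, 0.408]
wrist_force: [0.9, 1.6, -6.3]
width: 0.195
grip_force: 39.5
```

move_arm(series=[1,0.02,-0.78,0,0,0,4.5,1,0.04,-0.76,0,0,0,4.5,1,0.02,-0.76,0,0,0,4.5,1,0.04,-0.76,0,0,0,4,1,0,0,0,0,0,0])

```text
time: 18.12
tool_pos: [0.537, 0.0277, 0.1084]
tcp_rot: [1.817, 2.025, 0.498]
wrist_force: [-0.8, 1.4, -6.5]
width: 0.193
grip_force: 39.7
```

```bash
python3 - <<'E'
from plan import *
fs()
s=read_state();p=Rf.inv().apply(s["tool_pos"]-fx[:3])*1e3
print("radius",np.hypot(p[0],p[1]-90),"angle",np.arctan2(p[0],90-p[1]))
E
```

```text
t 18.12 p [0.537  0.0277 0.1084] rv [1.817 2.025 0.498] F [-0.8  1.4 -6.5] M [0.1  0.67 0.27] w 1.65 g 39.7 q [-0.01 -0.23  2.4   0.04  0.45 -0.14]
face pos [ 5.6 -9.1 50.6] F face [-3.9  1.4 -5.2] rot err [ 0.19  0.01 -4.65]
radius 99.2309451547414 angle 0.056450167818974724
```

move_arm(series=[1,0,-0.4,0,0,0,2.5,1,0,0,0,0,0,0])

```text
time: 18.38
tool_pos: [0.534, 0.0274, 0.1067]
tcp_rot: [1.864, 1.99, 0.51]
wrist_force: [-2.3, 2.8, -5.6]
width: 0.2
grip_force: 40.2
```

move_arm(series=[1,0,-0.2,0,0,0,2,1,0,0,0,0,0,0])

```text
time: 18.62
tool_pos: [0.5333, 0.027, 0.1063]
tcp_rot: [1.902, 1.957, 0.522]
wrist_force: [1.4, 3.1, -9.0]
width: 0.199
grip_force: 39.7
```

move_arm(series=[1,0,-0.2,0,0,0,0,1,0,0,0,0,0,0])

```text
time: 18.88
tool_pos: [0.5327, 0.027, 0.106]
tcp_rot: [1.902, 1.955, 0.525]
wrist_force: [5.5, 3.5, -11.7]
width: 0.2
grip_force: 39.5
```

```bash
python3 - <<'E'
from plan import *
fs()
E
```

```text
t 18.88 p [0.5327 0.027  0.106 ] rv [1.902 1.955 0.525] F [  5.5   3.5 -11.7] M [0.25 0.41 0.2 ] w 1.71 g 39.5 q [-0.01 -0.24  2.41  0.04  0.44 -0.07]
face pos [ 0.6 -9.6 50.7] F face [ -1.    3.4 -12.9] rot err [-0.07 -0.01 -0.05]
```

move_arm(series=[1,0,-0.3,0,0,0,0,1,0,0,0,0,0,0])

```text
time: 19.12
tool_pos: [0.531, 0.0269, 0.1051]
tcp_rot: [1.902, 1.953, 0.527]
wrist_force: [9.6, 3.1, -14.3]
width: 0.194
grip_force: 39.6
```

move_arm(series=[1,0,-0.3,0,0,0,0,1,0,0,0,0,0,0])

```text
time: 19.38
tool_pos: [0.5307, 0.0269, 0.1051]
tcp_rot: [1.899, 1.95, 0.531]
wrist_force: [21.9, 5.1, -21.0]
width: 0.194
grip_force: 40.1
```

```bash
python3 - <<'E'
from plan import *
fs()
E
```

```text
t 19.38 p [0.5307 0.0269 0.1051] rv [1.899 1.95  0.531] F [ 21.9   5.1 -21. ] M [ 0.64 -0.63  0.05] w 1.65 g 40.1 q [-0.01 -0.24  2.42  0.04  0.43 -0.07]
face pos [-1.5 -9.7 50.9] F face [  8.5   4.5 -29.2] rot err [-0.46 -0.    0.05]
```

```bash
python3 - <<'E'
from plan import *
p=face(-3.5,-9.7,50.9);r=R.from_rotvec(read_state()["tcp_rot"])
N=np.array([.4655,.360,0]);D=down(0)
plan([(face(-1.5,-9.7,50.9),r,1,1),(face(-1.5,-9.7,50.9),r,4,4.5),(face(-1.5,-9.7,150),ftool(0),5,4.5),(N+[0,0,.18],D,10,4.5)],p,r)
E
```

```text
[ 1, 0, 0.2, 0, 0, 0, 0, 4.5, 0, 0, 0, 0, 0, 0, 4.5, 0, 0, 0, 0, 0, 0, 4.5, 0, 0, 0, 0, 0, 0, 4.5, 0, 0, 0, 0, 0, 0 ]
[ 4.5, 0, 0, -2, 0, 0, 0, 4.5, 0, 0, -2, 0, 0, 0, 4.5, 0, 0.05, -1.95, 0, 0, 0, 4.5, 0, 0, -2, 0, 0, 0, 4.5, 0, 0.05, -1.95, 0.5, 0, 0 ]
[ 4.5, 3.35, -0.1, 0.05, 3, 0, 0, 4.5, 3.35, -0.1, 0.05, 3, 0, 0, 4.5, 3.35, -0.1, 0.1, 3, 0, 0, 4.5, 3.35, -0.1, 0.1, 3, 0, 0, 4.5, 3.35, -0.1, 0.1, 3, 0, 0 ]
[ 4.5, 3.35, -0.1, 0.1, 3, 0, 0.5, 4.5, 3.35, -0.15, 0.1, 3, 0, 0.5, 4.5, 3.35, -0.15, 0.1, 3, 0, 0, 4.5, 3.35, -0.15, 0.1, 3, 0, 0.5, 4.5, 3.3, -0.15, 0.1, 3, -0.5, 0 ]
end [0.4657 0.3598 0.1799] max [4.5  3.35 0.2  2.   3.   0.5  0.5 ]
```

move_arm(series=[1,0,0.2,0,0,0,0,4.5,0,0,0,0,0,0,4.5,0,0,0,0,0,0,4.5,0,0,0,0,0,0,4.5,0,0,0,0,0,0])

```text
time: 20.0
tool_pos: [0.529, 0.0267, 0.1046]
tcp_rot: [1.901, 1.956, 0.524]
wrist_force: [0.7, 0.8, 0.2]
width: 0.526
grip_force: 0.0
```

move_arm(series=[4.5,0,0,-2,0,0,0,4.5,0,0,-2,0,0,0,4.5,0,0.05,-1.95,0,0,0,4.5,0,0,-2,0,0,0,4.5,0,0.05,-1.95,0.5,0,0])

```text
time: 20.62
tool_pos: [0.4794, 0.0255, 0.1906]
tcp_rot: [1.907, 1.962, 0.515]
wrist_force: [0.8, -1.1, 0.7]
width: 0.526
grip_force: 0.0
```

move_arm(series=[4.5,3.35,-0.1,0.05,3,0,0,4.5,3.35,-0.1,0.05,3,0,0,4.5,3.35,-0.1,0.1,3,0,0,4.5,3.35,-0.1,0.1,3,0,0,4.5,3.35,-0.1,0.1,3,0,0])

```text
time: 21.25
tool_pos: [0.4722, 0.1942, 0.1845]
tcp_rot: [2.058, 2.118, 0.268]
wrist_force: [-0.0, -1.0, 0.6]
width: 0.525
grip_force: 0.0
```

move_arm(series=[4.5,3.35,-0.1,0.1,3,0,0.5,4.5,3.35,-0.15,0.1,3,0,0.5,4.5,3.35,-0.15,0.1,3,0,0,4.5,3.35,-0.15,0.1,3,0,0.5,4.5,3.3,-0.15,0.1,3,-0.5,0])

```text
time: 21.88
tool_pos: [0.4637, 0.3609, 0.1787]
tcp_rot: [-2.217, -2.222, 0.017]
wrist_force: [0.1, -0.8, 0.9]
width: 0.531
grip_force: 0.0
```

```bash
python3 - <<'E'
from edge import *
st()
N=np.array([.4655,.360,0]);D=down(0)
plan([(N+[0,0,.071],D,5,4.5)])
t=read_camera("top");q=read_camera("side")
f=cv2.INTER_CUBIC
o=np.zeros((600,800,3),np.uint8)
o[:500,:400]=cv2.resize(t[130:230,215:295],None,fx=5,fy=5,interpolation=f);o[:,400:]=cv2.resize(q[130:280,190:290],None,fx=4,fy=4,interpolation=f)
cv2.imwrite('pics/b1.png',o[:,:,::-1])
E
```

```text
t 21.88 p [0.4637 0.3609 0.1787] rv [-2.217 -2.222  0.017] F [ 0.1 -0.8  0.9] M [-0.03 -0.01 -0.  ] w 4.53 g 0.0 q [0.62 0.13 1.82 0.   1.21 0.62]
[ 4.5, 0, 0.05, 2.15, 0, 0, 0, 4.5, 0, 0.05, 2.15, 0, 0, 0, 4.5, 0, 0.05, 2.15, 0, 0, 0, 4.5, 0, 0.05, 2.15, -0.5, 0, 0, 4.5, -0.05, 0.05, 2.15, 0, 0.5, 0 ]
end [0.4653 0.3598 0.0712] max [4.5  0.05 0.05 2.15 0.5  0.5  0.  ]
```

View pics/b1.png

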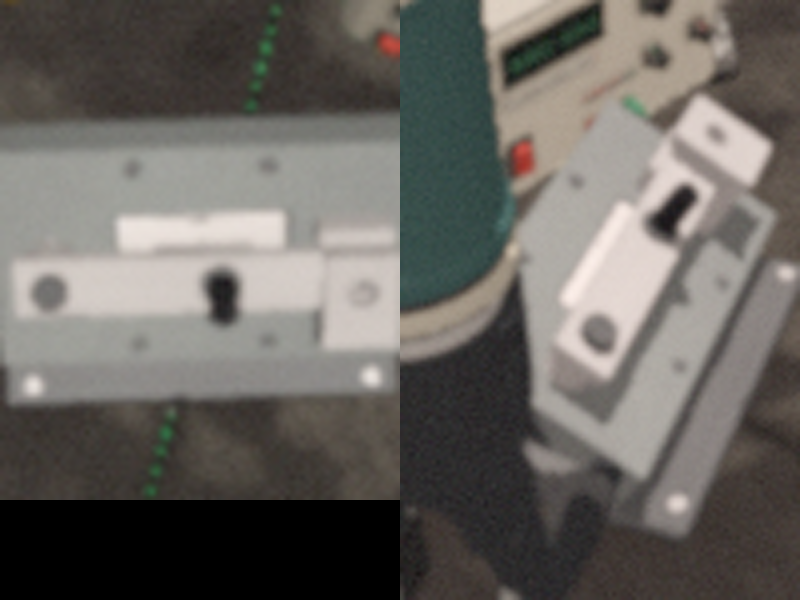

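The bar now lies across the insert with its end in the clevis: handle at (222,295), insert shoulder showing behind it. I'll check the bar angle numerically and go down on the pin.

move_arm(series=[4.5,0,0.05,2.15,0,0,0,4.5,0,0.05,2.15,0,0,0,4.5,0,0.05,2.15,0,0,0,4.5,0,0,2.15,0,0,0,4.5,0,0,2.15,0,0,0])

```text
time: 22.6
tool_pos: [0.4642, 0.3584, 0.0705]
tcp_rot: [-2.218, -2.223, 0.015]
wrist_force: [0.4, 0.2, 0.0]
width: 0.524
grip_force: 0.0
```

move_arm(series=[4.5,0,0,0,0,0,0,4.5,0,0,0,0,0,0])

```text
time: 22.85
tool_pos: [0.4646, 0.3591, 0.0719]
tcp_rot: [-2.218, -2.222, 0.014]
wrist_force: [0.5, 0.1, -0.5]
width: 0.525
grip_force: 0.0
```

```bash
python3 - <<'E'
from edge import *
st()
t=read_camera("top")
print("bar lower edge vs pred (x=-18) / upper")
for y in(70,40,20,-30,-50,-60):
    a,b=proj("top",[face(-34,y,68),face(0,y,68)]); e=edges(t,a,b,2,2)
    a2,b2=proj("top",[face(8,y,68),face(30,y,68)]); e2=edges(t,a2,b2,2,2)
    print(y,proj("top",[face(-18,y,68)])[0].round(2),[(g,v) for g,u,v in e],"|",proj("top",[face(18,y,68)])[0].round(2),[(g,v) for g,u,v in e2])
E
```

```text
t 22.85 p [0.4646 0.3591 0.0719] rv [-2.218 -2.222  0.014] F [ 0.5  0.1 -0.5] M [ 0.01  0.01 -0.04] w 4.49 g 0.0 q [0.62 0.23 1.92 0.   1.01 0.61]
bar lower edge vs pred (x=-18) / upper
70 [231.87 192.5 ] [(15, np.float64(192.25)), (11, np.float64(191.25))] | [231.27 181.36] [(-15, np.float64(181.29)), (-13, np.float64(180.3))]
40 [242.14 192.16] [(16, np.float64(192.8))] | [241.71 181.01] [(-7, np.float64(181.74)), (14, np.float64(179.75))]
20 [248.99 191.93] [(16, np.float64(192.47))] | [248.67 180.78] [(-13, np.float64(181.21)), (21, np.float64(178.81))]
-30 [266.08 191.35] [(13, np.float64(192.89)), (15, np.float64(191.89))] | [266.04 180.2 ] [(14, np.float64(178.13)), (10, np.float64(177.13))]
-50 [272.91 191.12] [(17, np.float64(191.16)), (11, np.float64(190.16))] | [272.98 179.97] [(-14, np.float64(180.2)), (-13, np.float64(179.2))]
-60 [276.32 191.  ] [(20, np.float64(191.84)), (15, np.float64(190.14))] | [276.45 179.85] [(-15, np.float64(179.99))]
```

move_arm(series=[1,0,0,0,0,0,0,1,0,0,0,0,0,0,1,0,0,0,0,0,0,1,0,0,0,0,0,0], grip_force=50)

```text
time: 23.4
tool_pos: [0.4652, 0.3597, 0.0724]
tcp_rot: [-2.218, -2.223, 0.012]
wrist_force: [-0.7, -0.5, 5.7]
width: 0.24
grip_force: 48.8
```

```bash
python3 - <<'E'
from plan import *
s=st();p=s["tool_pos"];r=R.from_rotvec(s["tcp_rot"])
np.save("grasp.npy",np.r_[p,r.as_rotvec()])
E
```

```text
t 23.4 p [0.4652 0.3597 0.0724] rv [-2.218 -2.223  0.012] F [-0.7 -0.5  5.7] M [-0.04 -0.08  0.01] w 2.05 g 48.8 q [0.62 0.23 1.91 0.   1.01 0.61]
```

```bash
python3 - <<'E'
from plan import *
g=np.load("grasp.npy");rg=R.from_rotvec(g[3:]);Q=ftool(0)*(down(0).inv()*rg)
s=read_state();p=s["tool_pos"]
plan([(p+[0,0,.20],rg,5,1),(face(0,-90,190),Q,14,1)])
E
```

```text
[ 1, 0, -0.05, -4, 0, 0, 0, 1, 0, 0, -4, 0, 0, 0, 1, -0.05, -0.05, -4, 0, 0, 0, 1, 0, 0, -4, 0, 0, 0, 1, -0.05, -0.05, -4, 0, 0, 0 ]
[ 1, -2.95, 0, 0.35, -2, 0, 0, 1, -2.95, 0, 0.35, -2, 0, 0, 1, -2.95, -0.05, 0.35, -2, 0, 0, 1, -2.95, -0.05, 0.35, -2, 0, 0, 1, -2.95, -0.05, 0.35, -2, 0, 0 ]
[ 1, -2.95, -0.05, 0.35, -2, 0, 0, 1, -2.95, -0.1, 0.35, -2.5, 0, 0, 1, -2.95, -0.1, 0.3, -2, 0, 0, 1, -3, -0.1, 0.3, -2.5, 0, 0, 1, -2.95, -0.1, 0.3, -2, 0, -0.5 ]
[ 1, -3, -0.15, 0.3, -2.5, 0, 0, 1, -2.95, -0.15, 0.3, -2, 0, -0.5, 1, -3, -0.2, 0.3, -2.5, 0.5, 0, 1, -2.95, -0.25, 0.3, -2, 0, -0.5 ]
end [ 0.4647 -0.0551  0.2263] max [1.   3.   0.25 4.   2.5  0.5  0.5 ]
```

move_arm(series=[1,0,0,-4,0,0,0,1,0,0,-4,0,0,0,1,-0.05,-0.05,-4,0,0,0,1,0,0,-4,0,0,0,1,-0.05,-0.05,-4,0,0,0])

```text
time: 24.02
tool_pos: [0.4642, 0.3589, 0.2713]
tcp_rot: [-2.217, -2.222, 0.019]
wrist_force: [-0.2, -0.4, -1.9]
width: 0.242
grip_force: 50.3
```

move_arm(series=[1,-2.95,0,0.35,-2,0,0,1,-2.95,0,0.35,-2,0,0,1,-2.95,-0.05,0.35,-2,0,0,1,-2.95,-0.05,0.35,-2,0,0,1,-2.95,-0.05,0.35,-2,0,0])

```text
time: 24.65
tool_pos: [0.4639, 0.2105, 0.2531]
tcp_rot: [2.129, 2.136, 0.169]
wrist_force: [0.3, 0.2, -1.1]
width: 0.245
grip_force: 50.4
```

move_arm(series=[1,-2.95,-0.05,0.35,-2,0,0,1,-2.95,-0.1,0.35,-2.5,0,0,1,-2.95,-0.1,0.3,-2,0,0,1,-3,-0.1,0.3,-2.5,0,0,1,-2.95,-0.1,0.3,-2,0,-0.5])

```text
time: 25.28
tool_pos: [0.4634, 0.0628, 0.2372]
tcp_rot: [2.011, 2.037, 0.358]
wrist_force: [0.1, -0.2, -1.3]
width: 0.245
grip_force: 50.3
```

move_arm(series=[1,-3,-0.15,0.3,-2.5,0,0,1,-2.95,-0.15,0.3,-2,0,-0.5,1,-3,-0.2,0.3,-2.5,0.5,0,1,-2.95,-0.25,0.3,-2,0,-0.5,1,0,0,0,0,0,0])

```text
time: 25.9
tool_pos: [0.4626, -0.0572, 0.2233]
tcp_rot: [1.908, 1.96, 0.505]
wrist_force: [0.8, 0.5, -1.7]
width: 0.237
grip_force: 50.3
```

```bash
python3 - <<'E'
from edge import *
fs()
g=np.load("grasp.npy");rg=R.from_rotvec(g[3:]);Q=ftool(0)*(down(0).inv()*rg)
s=read_state();r=R.from_rotvec(s["tcp_rot"])
# pin tip in tool frame at grasp, using nominal pin xy
for nm,N in(("nom",[.4655,.3600,.005]),("tcp",[g[0],g[1],.005])):
    tt=rg.inv().apply(np.array(N)-g[:3]);ax=rg.inv().apply([0,0,1])
    tip=s["tool_pos"]+r.apply(tt);a=r.apply(ax)
    print(nm,"tip in face",(Rf.inv().apply(tip-fx[:3])*1e3).round(1),"axis",Rf.inv().apply(a).round(3))
top=read_camera("top");sd=read_camera("side")
# measure shaft edges perpendicular to axis at several heights
nrm=Rf.apply([0,0,1])
for n,im in(("top",top),("side",sd)):
    for h in(.02,.035,.05,.065):
        C0=tip+a*h;u0,u1=proj(n,[C0,C0+a*.01]);d=(u1-u0)/np.linalg.norm(u1-u0);pe=np.array([-d[1],d[0]])
        e=edges(im,u0-pe*9,u0+pe*9,4,1)
        print(n,h,u0.round(1),"offsets px",[(k,round(float(np.dot([x,y]-u0,pe)),2)) for k,x,y in e],"px/mm",round(np.linalg.norm(u1-u0)/10,3))
    u0,u1=proj(n,[tip-a*.02,tip+a*.02]);e=edges(im,u0,u1,4,1);d=(u1-u0)/np.linalg.norm(u1-u0);print(n,"axial",[(k,round(float(np.dot([x,y]-u0,d)),1)) for k,x,y in e],"tip pred",proj(n,[tip])[0].round(1),np.linalg.norm(u1-u0)/2)
E
```

```text
t 25.9 p [ 0.4626 -0.0572  0.2233] rv [1.908 1.96  0.505] F [ 0.8  0.5 -1.7] M [-0.01  0.35  0.  ] w 2.03 g 50.3 q [-0.3  -0.54  2.36  0.2   0.83 -0.42]
face pos [ -3.4 -91.9 188.4] F face [-0.1  0.4 -1.9] rot err [ 0.71 -0.41 -0.12]
nom tip in face [ -3.4 -91.8 121. ] axis [0.006 0.003 1.   ]
tcp tip in face [ -3.8 -92.1 121. ] axis [0.006 0.003 1.   ]
top 0.02 [290.6 198. ] offsets px [(23, -6.2), (30, -5.2), (-10, -2.1), (-11, 2.3)] px/mm 0.179
top 0.035 [291.3 200.6] offsets px [(16, -5.5), (19, -4.5), (-20, 4.1), (-15, 5.1)] px/mm 0.184
top 0.05 [292.  203.3] offsets px [(16, -2.8), (24, 2.0), (-39, 4.8), (-32, 5.8)] px/mm 0.189
top 0.065 [292.8 206.1] offsets px [(-6, -5.5), (23, 0.8), (23, 1.8), (-30, 5.3)] px/mm 0.194
top axial [(-9, 1.0), (-15, 2.0)] tip pred [289.7 194.7] 3.412007858469248
side 0.02 [280.3 150.7] offsets px [(27, -4.2), (-16, 1.7)] px/mm 0.329
side 0.035 [283.4 146.8] offsets px [(27, -4.1), (-17, 2.0)] px/mm 0.337
side 0.05 [286.6 142.8] offsets px [(27, -4.3), (-17, 2.1)] px/mm 0.346
side 0.065 [289.8 138.8] offsets px [(23, -4.0), (-18, 2.3)] px/mm 0.355
side axial [(-46, 1.9), (17, 6.2), (13, 7.8)] tip pred [276.3 155.7] 6.310425737606214
```

```bash
python3 - <<'E'
from edge import *
top=read_camera("top").astype(int).mean(2);s=read_camera("side").astype(int).mean(2)
print("top cols 274..312")
for v in range(180,226): print(v,' '.join(f"{int(x):3d}" for x in top[v,274:312]))
print("side cols 262..306")
for v in range(122,172): print(v,' '.join(f"{int(x):3d}" for x in s[v,262:306]))
print(proj("top",[face(0,-90,88)]),proj("side",[face(0,-90,88)]))
E
```

```text
top cols 274..312
180 180 181 180 179 180 173 161 160 161 163 164 166 168 167 165 166 166 165 169 167 166 159 137 100  79  78  80  80  76  79  80  79  78  75  76  72  75  68
181 200 199 199 199 195 184 170 175 177 177 179 181 182 181 183 182 181 180 184 185 183 169 142 104  85  76  78  82  75  76  77  76  82  83  78  77  75  74
182 202 204 203 202 201 194 184 191 195 193 195 196 194 195 195 195 194 193 195 195 191 178 144 108  84  78  76  75  77  80  80  82  79  87  85  80  78  76
183 204 204 205 203 202 196 190 196 199 199 200 199 200 199 197 196 196 197 198 198 192 176 142 105  91  82  75  73  78  76  80  84  83  83  85  81  82  80
184 205 205 205 205 203 197 193 196 197 199 200 198 198 197 199 198 197 199 199 198 194 175 145 107  85  80  79  78  77  78  86  81  85  90  86  87  81  78
185 205 206 204 204 201 195 190 196 199 200 198 196 191 189 187 192 195 197 199 198 194 176 145 102  85  83  82  81  78  82  84  89  90  88  86  84  79  80
186 204 205 206 203 196 188 189 196 197 199 195 190 180 171 169 175 186 196 198 198 193 175 144 102  83  83  81  80  80  82  84  88  86  90  88  8
[... 14472 characters left out ...]
 177 138  97  81  83  78  83  80  82  84  86  86  84  85  89  84  88  85  82  85  80  83  80  82  88
169 134 133 138 146 161 177 193 205 211 210 209 200 191 174 154 142 150 166 169 144 109  86  79  79  85  79  82  83  82  81  84  84  84  83  88  84  86  84  83  80  82  86  84  86
170 140 133 137 137 142 158 172 188 202 211 211 210 205 195 179 162 150 145 131 107  87  77  80  86  82  86  86  84  86  85  85  83  87  90  91  85  89  88  90  85  89  87  89  87
171 157 141 136 134 135 138 148 167 189 200 208 212 211 209 200 190 173 146 113  89  82  80  78  84  86  85  87  85  86  83  88  86  86  90  90  87  91  92  88  90  89  87  89  84
[[287.53833654 188.19413566]] [[268.49362313 163.23186779]]
```

```bash
cat > pin.py <<'E'
from edge import *
def pin():
    g=np.load("grasp.npy");rg=R.from_rotvec(g[3:]);s=read_state();r=R.from_rotvec(s["tcp_rot"])
    tt=rg.inv().apply(np.array([g[0],g[1],.005])-g[:3]);ax=rg.inv().apply([0,0,1])
    tip=s["tool_pos"]+r.apply(tt);a=r.apply(ax)
    print("tip in face",(Rf.inv().apply(tip-fx[:3])*1e3).round(1),"axis",Rf.inv().apply(a).round(3));return tip,a
def offs(tip,a):
    for n in("side","top"):
        im=read_camera(n)
        for h in(.02,.035,.05):
            C0=tip+a*h;u0,u1=proj(n,[C0,C0+a*.01]);d=(u1-u0)/np.linalg.norm(u1-u0);pe=np.array([-d[1],d[0]])
            e=edges(im,u0-pe*9,u0+pe*9,4,1)
            print(n,h,u0.round(1),[(k,round(float(np.dot([x,y]-u0,pe)),2)) for k,x,y in e])
E
python3 - <<'E'
from pin import *
for i in range(3): fs(); read_camera("top")
t,a=pin(); offs(t,a)
E
```

```text
t 26.1 p [ 0.4645 -0.0548  0.2254] rv [1.901 1.965 0.508] F [ 0.6  0.3 -1.8] M [ 0.03  0.4  -0.  ] w 2.03 g 50.3 q [-0.29 -0.54  2.36  0.2   0.83 -0.42]
face pos [ -0.6 -89.5 189.3] F face [-0.3  0.3 -1.9] rot err [ 0.55 -0.29 -0.42]
t 26.15 p [ 0.4646 -0.0546  0.2256] rv [1.9   1.965 0.508] F [ 0.4 -0.3 -1. ] M [-0.04  0.4   0.01] w 2.05 g 50.3 q [-0.29 -0.54  2.36  0.2   0.83 -0.42]
face pos [ -0.4 -89.3 189.3] F face [-0.2 -0.4 -1. ] rot err [ 0.53 -0.28 -0.46]
t 26.2 p [ 0.4647 -0.0545  0.2256] rv [1.899 1.965 0.509] F [-0.4 -0.1 -1.5] M [0.03 0.38 0.  ] w 2.08 g 50.3 q [-0.29 -0.54  2.36  0.2   0.83 -0.42]
face pos [ -0.3 -89.3 189.4] F face [-1.1 -0.1 -1.1] rot err [ 0.53 -0.27 -0.48]
tip in face [ -0.4 -89.3 122. ] axis [0.002 0.    1.   ]
side 0.02 [279.1 150.3] [(-14, -8.0), (28, -3.9), (-16, 2.3)]
side 0.035 [282.2 146.4] [(29, -3.9), (-16, 2.29)]
side 0.05 [285.4 142.4] [(28, -3.89), (-18, 2.7)]
top 0.02 [289.7 197.2] [(24, -7.2), (31, -6.1), (23, -4.9), (16, 5.2)]
top 0.035 [290.4 199.8] [(21, -6.4), (25, -5.41), (-16, 4.2), (-13, 5.2)]
top 0.05 [291.1 202.4] [(13, -2.6), (12, 2.1), (-31, 4.9), (-20, 5.9)]
```

move_arm(series=[1,-0.05,0,1,0,0,0,1,-0.05,0,1,0,0,0,1,0,0,0.8,0,0,0,1,0,0,0,0,0,0,1,0,0,0,0,0,0])

```text
time: 26.98
tool_pos: [0.4783, -0.0564, 0.201]
tcp_rot: [1.901, 1.963, 0.508]
wrist_force: [-0.1, -0.1, -1.8]
width: 0.244
grip_force: 50.3
```

```bash
python3 - <<'E'
from pin import *
t,a=pin()
for n in("side","top"):
    im=read_camera(n).astype(int).mean(2);c=proj(n,[face(0,-90,88)])[0].round().astype(int);print(n,c,"tip",proj(n,[t]).round(1))
    for v in range(c[1]-10,c[1]+9): print(v,' '.join(f"{int(x):3d}" for x in im[v,c[0]-12:c[0]+16]))
E
```

```text
tip in face [ -1.  -91.6  93.9] axis [0.003 0.001 1.   ]
side [268 163] tip [[270.1 161.7]]
153 158 155 148 140 131 123 105 117 131 132 115 100  85  84  82  83 109 139 152 155 152 143 135 125 109  95  90  85
154 153 141 126 114 106  99 111 146 172 176 160 134 103  83  83 101 133 151 156 151 143 138 127 117  95  85  85  82
155 145 122 104  96  91 100 138 173 195 201 192 174 144 111 105 125 146 153 155 148 138 129 115 100  85  82  78  80
156 120 104  93  87  92 117 162 192 208 211 208 200 181 155 140 149 155 156 146 142 133 119  99  86  79  77  76  75
157  98  91  89  90 106 146 183 202 210 211 211 209 200 185 167 160 158 147 145 136 122 101  85  71  71  69  70  71
158  84  85  83  94 127 174 197 210 211 211 211 211 207 196 177 161 150 145 136 127 103  80  68  65  63  63  60  61
159  84  84  86 114 157 192 207 213 210 210 210 209 205 191 169 152 145 138 131 115  92  69  59  63  65  61  63  57
160  87  86 103 142 182 202 210 213 213 211 207 200 193 176 155 143 147 156 154 136 109  80  58  58  59  56  61  60
161  91 106 136 172 199 210 212 212 211 208 195 178 168 156 146 152 170 184 187 
[... 2733 characters left out ...]
  75
191 186 180 165 164 184 196 197 198 193 176 145 140 151 156 160 173 190 196 188 166 129  96  81  76  73  73  74  77
192 163 148 135 153 184 196 199 198 196 178 144 134 149 154 160 166 184 194 187 165 127  96  79  77  70  73  72  74
193 148 136 120 150 184 197 198 199 195 178 145 133 146 156 157 164 179 194 188 166 128  94  82  75  71  73  68  72
194 146 134 119 147 183 196 200 198 194 179 143 132 144 152 156 162 176 192 187 163 127  94  83  84  78  72  74  75
195 146 135 118 149 183 198 198 197 193 176 142 130 140 149 155 159 170 185 184 157 123  93  88  86  83  78  80  78
196 147 132 120 152 187 200 197 191 179 161 138 128 136 143 152 157 162 178 179 154 118  96  91  86  84  84  77  83
```

move_arm(series=[1,0,0,0.5,0,0,0,1,0,0,0,0,0,0])

```text
time: 27.32
tool_pos: [0.4806, -0.0563, 0.1963]
tcp_rot: [1.901, 1.963, 0.508]
wrist_force: [0.4, -0.0, -0.7]
width: 0.243
grip_force: 50.3
```

move_arm(series=[1,0,0,0.4,0,0,0,1,0,0,0,0,0,0])

```text
time: 27.58
tool_pos: [0.4826, -0.0562, 0.1928]
tcp_rot: [1.901, 1.964, 0.508]
wrist_force: [0.1, -0.4, -0.9]
width: 0.244
grip_force: 50.3
```

move_arm(series=[1,0,0,0.3,0,0,0,1,0,0,0,0,0,0])

```text
time: 27.82
tool_pos: [0.4841, -0.0562, 0.1903]
tcp_rot: [1.901, 1.963, 0.508]
wrist_force: [0.4, 0.3, -1.1]
width: 0.242
grip_force: 50.3
```

```bash
python3 - <<'E'
from pin import *
pin();fs()
E
```

```text
tip in face [ -1.4 -91.5  81.7] axis [0.003 0.001 1.   ]
t 27.82 p [ 0.4841 -0.0562  0.1903] rv [1.901 1.963 0.508] F [ 0.4  0.3 -1.1] M [-0.03  0.34  0.01] w 2.07 g 50.3 q [-0.27 -0.45  2.38  0.21  0.73 -0.43]
face pos [ -1.2 -91.5 149.1] F face [-0.2  0.3 -1.2] rot err [ 0.55 -0.33 -0.38]
```

move_arm(series=[1,0,0,0.4,0,0,0,1,0,0,0,0,0,0])

```text
time: 28.08
tool_pos: [0.486, -0.0561, 0.1867]
tcp_rot: [1.901, 1.964, 0.508]
wrist_force: [0.1, -0.9, -0.3]
width: 0.243
grip_force: 50.4
```

move_arm(series=[1,0,0,0.4,0,0,0,1,0,0,0,0,0,0])

```text
time: 28.32
tool_pos: [0.4879, -0.0561, 0.1832]
tcp_rot: [1.901, 1.964, 0.507]
wrist_force: [0.5, -0.5, -1.3]
width: 0.242
grip_force: 50.4
```

move_arm(series=[1,0,0,0.4,0,0,0,1,0,0,0,0,0,0])

```text
time: 28.58
tool_pos: [0.49, -0.0561, 0.1798]
tcp_rot: [1.901, 1.963, 0.508]
wrist_force: [-0.2, -0.3, -1.2]
width: 0.244
grip_force: 50.4
```

```bash
python3 - <<'E'
from pin import *
pin();fs()
E
```

```text
tip in face [ -1.6 -91.6  69.6] axis [0.003 0.001 1.   ]
t 28.57 p [ 0.49   -0.0561  0.1798] rv [1.901 1.963 0.508] F [-0.2 -0.3 -1.2] M [0.07 0.49 0.07] w 2.08 g 50.4 q [-0.27 -0.43  2.38  0.22  0.7  -0.43]
face pos [ -1.4 -91.5 137. ] F face [-0.8 -0.3 -0.9] rot err [ 0.55 -0.33 -0.38]
```

move_arm(series=[1,0,0.05,0.4,0,0,0,1,0,0,0,0,0,0])

```text
time: 28.82
tool_pos: [0.4923, -0.0559, 0.1764]
tcp_rot: [1.901, 1.964, 0.508]
wrist_force: [-0.3, 0.2, -2.2]
width: 0.244
grip_force: 50.4
```

move_arm(series=[1,0,0,0.4,0,0,0,1,0,0,0,0,0,0])

```text
time: 29.08
tool_pos: [0.4943, -0.056, 0.173]
tcp_rot: [1.901, 1.963, 0.508]
wrist_force: [0.1, 1.3, -2.6]
width: 0.239
grip_force: 50.3
```

move_arm(series=[1,0,0.02,0.4,0,0,0,1,0,0,0.4,0,0,0,1,0,0,0,0,0,0])

```text
time: 29.45
tool_pos: [0.4984, -0.0559, 0.1659]
tcp_rot: [1.902, 1.964, 0.508]
wrist_force: [-0.7, 2.5, -2.8]
width: 0.248
grip_force: 50.2
```

move_arm(series=[1,0,0,0.4,0,0,0,1,0,0,0,0,0,0])

```text
time: 29.7
tool_pos: [0.5004, -0.0558, 0.1626]
tcp_rot: [1.901, 1.963, 0.508]
wrist_force: [-0.8, 1.9, -3.0]
width: 0.241
grip_force: 50.2
```

```bash
python3 - <<'E'
from pin import *
pin();fs()
E
```

```text
tip in face [ -1.1 -91.6  49.5] axis [0.003 0.001 1.   ]
t 29.7 p [ 0.5004 -0.0558  0.1626] rv [1.901 1.963 0.508] F [-0.8  1.9 -3. ] M [0.59 0.61 0.31] w 2.06 g 50.2 q [-0.26 -0.38  2.39  0.22  0.65 -0.44]
face pos [ -0.9 -91.5 116.9] F face [-2.1  1.9 -2.3] rot err [ 0.55 -0.32 -0.37]
```

move_arm(series=[1,0.05,0,0.4,0,0,0,1,0,0,0,0,0,0])

```text
time: 29.95
tool_pos: [0.5025, -0.0554, 0.1592]
tcp_rot: [1.901, 1.963, 0.508]
wrist_force: [-0.8, 2.2, -3.8]
width: 0.246
grip_force: 50.3
```

move_arm(series=[1,0,0.02,0.4,0,0,0,1,0,0,0.4,0,0,0,1,0,0,0,0,0,0])

```text
time: 30.32
tool_pos: [0.5064, -0.0553, 0.1522]
tcp_rot: [1.902, 1.964, 0.508]
wrist_force: [0.3, 3.1, -4.5]
width: 0.239
grip_force: 50.2
```

move_arm(series=[1,0,0,0.4,0,0,0,1,0,0,0.4,0,0,0,1,0,0,0,0,0,0])

```text
time: 30.7
tool_pos: [0.5103, -0.0551, 0.1453]
tcp_rot: [1.902, 1.964, 0.508]
wrist_force: [-0.4, 4.4, -4.2]
width: 0.24
grip_force: 50.1
```

```bash
python3 - <<'E'
from pin import *
pin();fs()
E
```

```text
tip in face [ -1.2 -91.1  29.6] axis [0.003 0.001 1.   ]
t 30.7 p [ 0.5103 -0.0551  0.1453] rv [1.902 1.964 0.508] F [-0.4  4.4 -4.2] M [0.74 0.76 0.44] w 2.05 g 50.1 q [-0.25 -0.33  2.39  0.23  0.6  -0.44]
face pos [ -1.  -91.1  97. ] F face [-2.3  4.4 -3.5] rot err [ 0.56 -0.31 -0.37]
```

move_arm(series=[1,0.1,0.02,0.4,0,0,0,1,0,0,0.4,0,0,0,1,0,0,0,0,0,0])

```text
time: 31.08
tool_pos: [0.5144, -0.0544, 0.1385]
tcp_rot: [1.901, 1.963, 0.507]
wrist_force: [-0.3, 2.6, -4.9]
width: 0.242
grip_force: 50.2
```

move_arm(series=[1,0.02,0.02,0.4,0,0,0,1,0,0,0.4,0,0,0,1,0,0,0,0,0,0])

```text
time: 31.45
tool_pos: [0.5184, -0.054, 0.1316]
tcp_rot: [1.901, 1.964, 0.507]
wrist_force: [-1.6, 2.3, -6.1]
width: 0.24
grip_force: 50.2
```

```bash
python3 - <<'E'
from pin import *
pin();fs()
E
```

```text
tip in face [ -1.  -90.3  13.7] axis [0.003 0.001 1.   ]
t 31.45 p [ 0.5184 -0.054   0.1316] rv [1.901 1.964 0.507] F [-1.6  2.3 -6.1] M [0.39 0.97 0.22] w 2.05 g 50.2 q [-0.24 -0.3   2.39  0.24  0.56 -0.44]
face pos [ -0.8 -90.2  81.1] F face [-4.3  2.3 -4.5] rot err [ 0.57 -0.34 -0.39]
```

Nearly down; about 7 mm left until the collar lands.

move_arm(series=[1,0,0,0.4,0,0,0,1,0,0,0,0,0,0])

```text
time: 31.7
tool_pos: [0.5204, -0.0539, 0.1282]
tcp_rot: [1.901, 1.964, 0.507]
wrist_force: [-1.9, 2.8, -5.4]
width: 0.24
grip_force: 50.2
```

move_arm(series=[1,0,0,0.2,0,0,0,1,0,0,0,0,0,0])

```text
time: 31.95
tool_pos: [0.5213, -0.0538, 0.1266]
tcp_rot: [1.901, 1.964, 0.507]
wrist_force: [-3.0, 2.7, -3.8]
width: 0.24
grip_force: 50.3
```

move_arm(series=[1,0,0,0.15,0,0,0,1,0,0,0,0,0,0])

```text
time: 32.2
tool_pos: [0.5217, -0.0537, 0.1261]
tcp_rot: [1.901, 1.965, 0.507]
wrist_force: [-16.4, 3.8, 8.8]
width: 0.244
grip_force: 52.4
```

```bash
python3 - <<'E'
from pin import *
pin();fs()
E
```

```text
tip in face [ -1.  -90.    7.3] axis [0.004 0.001 1.   ]
t 32.2 p [ 0.5217 -0.0537  0.1261] rv [1.901 1.965 0.507] F [-16.4   3.8   8.8] M [0.44 1.99 0.25] w 2.08 g 52.4 q [-0.24 -0.28  2.39  0.24  0.54 -0.45]
face pos [ -0.7 -90.   74.7] F face [-9.7  4.2 15.8] rot err [ 0.61 -0.29 -0.42]
```

move_arm(series=[1,0,0,0.15,0,0,0,1,0,0,0,0,0,0])

```text
time: 32.45
tool_pos: [0.5218, -0.0535, 0.126]
tcp_rot: [1.901, 1.967, 0.507]
wrist_force: [-33.0, 3.8, 25.2]
width: 0.244
grip_force: 54.9
```

move_arm(series=[1,0,0,-0.2,0,0,0,4.5,0,0,0,0,0,0,4.5,0,0,0,0,0,0,4.5,0,0,0,0,0,0,4.5,0,0,0,0,0,0])

```text
time: 33.08
tool_pos: [0.5228, -0.0542, 0.1265]
tcp_rot: [1.9, 1.962, 0.508]
wrist_force: [-0.3, -0.9, -0.1]
width: 0.526
grip_force: 0.0
```

move_arm(series=[4.5,0,0,-2.5,0,0,0,4.5,0,0,-3,0,0,0,4.5,0,0,-3,0,0,0,4.5,0,0,-3,0,0,0,4.5,0,0,0,0,0,0])

```text
time: 33.7
tool_pos: [0.467, -0.0555, 0.2295]
tcp_rot: [1.897, 1.958, 0.511]
wrist_force: [0.9, -0.0, -0.5]
width: 0.528
grip_force: 0.0
```

move_arm(series=[4.5,-4,-2,-1,0,0,0,4.5,-4,-2,-1,0,0,0,4.5,-4,-2,-1,0,0,0,4.5,-4,0,0,0,0,0,4.5,0,0,0,0,0,0])

```text
time: 34.33
tool_pos: [0.4029, -0.2194, 0.2227]
tcp_rot: [1.907, 1.959, 0.507]
wrist_force: [-0.1, 1.0, -0.0]
width: 0.527
grip_force: 0.0
```

```bash
python3 - <<'E'
from edge import *
st()
P={"collar top edge/grip foot":(0,-90,94),"grip top":(0,-90,134)}
for n in("top","side"):
    im=read_camera(n);cv2.imwrite(f"pics/fin_{n}.png",im[:,:,::-1])
    a,b=proj(n,[face(0,-90,150),face(0,-90,80)]);d=(b-a)/np.linalg.norm(b-a)
    L=[(z,round(float(np.dot(proj(n,[face(0,-90,z)])[0]-a,d)),1)) for z in(134,94,88)]
    print(n,"pred",L,"obs",[(k,round(float(np.dot([x,y]-a,d)),1)) for k,x,y in edges(im,a,b,6,1)])
    g=im.astype(int).mean(2);c=proj(n,[face(0,-90,110)])[0].round().astype(int);print(c,proj(n,[face(0,-90,z) for z in(134,94,88)]).round(1).tolist())
    for v in range(c[1]-16,c[1]+18): print(v,' '.join(f"{int(x):3d}" for x in g[v,c[0]-15:c[0]+15]))
E
```

```text
t 34.33 p [ 0.4029 -0.2194  0.2227] rv [1.907 1.959 0.507] F [-0.1  1.  -0. ] M [0.02 0.26 0.  ] w 4.5 g 0.0 q [-0.87 -0.47  2.33  0.47  0.99 -1.1 ]
top pred [(134, 2.9), (94, 9.6), (88, 10.6)] obs [(-16, 5.7), (12, 11.5)]
[288 192] [[289.6, 195.7], [287.8, 189.1], [287.5, 188.2]]
176 146 148 151 149 143 148 172 183 187 189 188 189 189 190 189 188 190 191 193 191 184 165 152 138 108  81  71  71  73  79
177 147 150 153 152 148 154 180 194 197 196 198 198 197 198 198 197 199 198 198 196 187 165 153 135 103  78  73  74  79  85
178 149 153 153 155 151 157 178 190 191 190 188 191 191 190 190 190 190 188 187 186 179 161 149 133 100  74  72  80  84  83
179 158 161 163 161 159 162 171 172 172 171 170 172 171 172 171 172 170 169 167 168 163 156 151 135  98  74  73  82  83  80
180 180 182 180 181 182 179 171 160 161 161 164 165 167 166 165 166 166 165 166 164 167 166 158 135 101  77  75  80  81  80
181 198 199 198 198 199 196 186 171 173 176 178 180 182 182 183 182 182 179 179 182 186 182 171 142 102  83  77  74  78  79
182 203 202 202 204 203 201 192 184 189 194 194 195 196 193 195 196 195 19
[... 7059 characters left out ...]
 171 189 201 210 207 196 179 166 160 155 151 148 145 127  95  83  81  82  82  85
171 211 204 196 177 160 143 137 136 136 140 150 168 186 202 207 206 200 196 193 187 179 159 136 102  83  78  82  83  85  84
172 215 216 213 203 183 162 145 138 134 136 137 145 162 181 195 204 208 209 211 207 192 168 128  88  80  80  84  82  86  81
173 218 220 219 213 202 182 166 152 141 133 134 133 142 156 171 188 201 209 213 210 195 159 111  83  78  77  81  83  84  87
174 216 211 210 206 203 199 191 177 155 141 136 136 133 141 147 163 179 195 205 203 182 142 102  82  83  85  88  88  90  88
175 208 194 180 171 180 195 204 199 181 167 149 135 132 133 136 141 155 173 183 184 163 119  91  81  85  90  91  93  91  88
```

```bash
python3 -c "
from workcell import *
print(finish_job())"
```

```text
the job is handed in; nothing more can be done
None
```

The job is handed in: the insert is pressed to the recess floor, the keeper bar is across it in the clevis, and the long pin is through with its collar on the clevis. The short pin was left in its stand, and the arm's clock read about 34 s of the 72 s allowed.

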